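Put the glued card boxes to dry in the sash cabinet

ROBOT

A 6-joint arm with a two-finger parallel gripper is mounted at the origin on the work surface. World frame = base frame: x ahead of the robot, y to its left, z up, the work surface at z = 0. Lengths are in m, angles in rad, forces in N, time in s.
With the tool pointing down it reaches from about 0.375 to 0.9 m from the base axis. Payload 3.1 kg.
Tool frame: the origin (TCP) lies at the very end of the fingers, on their centre line; the grasp point (between the pads) lies 19 mm behind it; z points along the fingers, y is the line along which they close (so a half turn about z gives the same grasp; the last joint's range is limited). The gripper opens to 85 mm and grips with 20 to 120 N. Pads are 22 mm wide; open, the fingers measure 114 mm over their backs; the gripper's body (76 mm by 85 mm) begins 54 mm behind the grasp point. The pads swing forward as they close: fully open they stand 13 mm farther back than shut.
Start: joints at [0.969, 0.527, 1.433, -0, 1.181, -0.178], TCP at [0.257, 0.57, 0.231] pointing down, gripper open.
Joint ranges: [-3.08, 3.08], [-0.75, 2.2], [0.22, 2.44], [-1.43, 4.57], [0, 2.65], [-2.85, 2.85]. Speed limits (rad/s): [2.79, 2.79, 3.14, 3.14, 3.14, 3.14].

INTERFACE

Orientations are given as a 3x3 rotation matrix whose columns are the frame's x, y, z axes.
In Python, from station import robot, eyes, job gives the robot as it stands.
- The arm moves only by the tool step_arm, never from a script. Its argument "moves" is a list of rows, each a list of 6 numbers: the shift along the world's x, y, z in cm, then the turn, a rotation vector about the world's x, y, z in degrees. In form: [[tx, ty, tz, ax, ay, az], ...]. A call has 1 to 5 rows; each row shifts and turns the commanded pose from where the row before left it; what a row does not reach is not made up. A row lasts 1/12 s, in which the tool goes at most 41.7 mm and 7.16 degrees, less where a joint would pass 70% of its speed; a pose out of reach is approached as far as the arm can. A call is refused whole if a number of a shift passes 4.17 or a number of a turn 7.16, either way. A call with a gripper value outside its range is refused whole. "hand" is the gripper's target within -1 to 1 (fully open at 1, half-way at 0, shut at -1), set as the call begins (left out, the last holds). The fingers move at their own pace and stop on an object; "squeeze" is the grip in N (left out, the last holds). Time passes only in rows, so rows that do not move let the fingers close. It gives the time, the measured TCP pose, the force, the opening and the grip force at its end, in the units of the state.
- robot.read_state(): the state, without advancing time (a new reading comes with each control period).
- eyes.read_camera(name): name is "scene" or "top" or "wrist"; returns the picture (384x512x3 uint8, red, green, blue); there is no depth.
- eyes.calibration(name): a dict with "K" (3x3 intrinsics, pixels), "R" (3x3) and "t" (3): a world point X has camera coordinates R X + t. Camera axes: x right, y down, z forward; pixel columns grow to the right and rows downward; lengths in m; the calibration is good to about 2 mm. The wrist camera is an equidistant fisheye: a pixel r from the principal point sees the ray r / f radians off the axis. A picture is of the moment at which its call begins: read the wrist's pose just before it. calibration takes no time and is no camera call; for the wrist camera it gives the pose at the moment of the call.
- job.hand_in(): hands the job in; it is judged then, once.
The state is a dict: "clock": time; "joints": joint angles; "qd": joint speeds; "effort": joint torques, N m; "tool_pos": TCP position; "tool_rot": TCP orientation; "contact_force": force on the tool from outside, world axes, zero at the start; "wrist_torque": the same for the moment, N m; "grip_width": finger opening in m; "finger_force": force on a finger pad.
Only numpy, scipy, OpenCV 4.12 (cv2) and the standard library are available. Lean on these libraries where they do the work, as an engineer would, in place of code of your own. Each camera call takes 0.05 s, during which the arm holds its last target. There are 200 camera calls.

TASK

Raise the sash of the drying cabinet well up by its handle, put every open card box on the bench upright onto the pull-out tray, and slide the tray fully in so that all the boxes stand inside. Then lower the sash fully and, with it down, push the slide switch on the roof across to on. Leave the other things on the bench where they are.

Things in the scene. Friction and masses are not known exactly. Their poses are not given: they have to be found in the camera images.
- cabinet: Fixed clear-walled drying cabinet, 356 mm wide, 190 mm deep, flat roof 150 mm above the table, grey fan box at its back. Origin on the table under the middle of the sash, in the plane of the front opening; x points into the cabinet (its front looks to -x), y along its width. Two sash guide posts at y = +-177 mm (16 wide, 26 deep, 245 mm high).
- sash (a joint): Vertical sliding sash of clear plastic (332 mm wide, 8 mm thick) in the cabinet front: 0 = fully down (its lower edge 14 mm above the table, so that the thin tray passes underneath but the boxes do not), 0.11 m = fully up. Friction (8 N, besides 4 N weight) holds it wherever it is left.
- sash_grip (a point): Middle of the sash handle: a dark steel bar 110 mm long (along the cabinet y) of 12 x 12 mm section, on two posts at its ends, its centre 34 mm above the top edge of the sash; 34 mm above the roof when the sash is down. It moves with the sash. It can be pinched from above.
- tray (a joint): Pull-out steel tray: 0 = fully in, grows as it slides out of the front (along the cabinet -x) to 0.16 m. It stays where it is left (friction 3 N).
- tray_grip (a point): Middle of the tray handle: a dark steel bar 110 mm long (along the cabinet y) of 12 x 12 mm section, its centre 45 mm above the table, on two posts at its ends; 75 mm in front of the sash when the tray is fully in. It moves with the tray. It can be pinched from above.
- tray_middle (a point): Centre of the upper face of the tray deck, 8.5 mm above the table; moves with the tray; axes as the cabinet. Deck 125 mm deep (cabinet x) and 314 mm wide (y), with a 5 mm high, 4 mm thick lip round its edge. With the tray fully in, this point is 77.5 mm behind the sash; fully out, 82.5 mm in front of it.
- switch (a joint): Slide switch of the fan, on a black plate on the cabinet roof: 0 = off, 0.018 m = on. It snaps across a detent at mid travel to the nearer end; about 3 N moves it. It starts off, its ridge 9 mm to the off side of the plate's middle.
- switch_ridge (a point): Top centre of the small white ridge on the slide switch: 26 mm long across the motion, 10 mm thick along it, standing 10 mm above its black plate (plate 44 x 84 mm, 6 mm thick, lying on the roof). Own y axis is the direction from off to on; the point moves with the switch.
- box0: Open-topped glued card box, 50 mm (own x) x 64 mm (own y) x 45 mm high, walls 4 mm, 40 to 85 g; one of up to four alike, some may be absent. Origin at the centre of its underside, z up out of its open top.
- box1: Open-topped glued card box, 50 mm (own x) x 64 mm (own y) x 45 mm high, walls 4 mm, 40 to 85 g; one of up to four alike, some may be absent. Origin at the centre of its underside, z up out of its open top.
- box2: Open-topped glued card box, 50 mm (own x) x 64 mm (own y) x 45 mm high, walls 4 mm, 40 to 85 g; one of up to four alike, some may be absent. Origin at the centre of its underside, z up out of its open top.
- box3: Open-topped glued card box, 50 mm (own x) x 64 mm (own y) x 45 mm high, walls 4 mm, 40 to 85 g; one of up to four alike, some may be absent. Origin at the centre of its underside, z up out of its open top.
- tape_roll: bystander: roll of brown paper tape lying flat, 60 mm across, 24 mm high; origin at the centre of its underside.
- sponge: bystander: yellow sponge 70 x 100 x 28 mm; origin at the centre of its underside.
- glue_bottle: bystander: standing bottle, 56 mm across, 150 mm high; origin at the centre of its underside.
- brush: bystander: brush lying on the table, about 200 mm long.
- card_tube: bystander: standing card tube 40 mm across, 140 mm high; origin at the centre of its underside.
- steel_cup: bystander: steel cup 70 mm across, 75 mm high; origin at the centre of its underside.
Things that resemble listed ones, but are neither listed nor needed, are in the scene too. What is shaped like the box0 but red is not meant.

How it is judged:
By the outcome, as a careful person would: the job done as asked, in the order asked, and still so for the second after the job is handed in, with the robot touching nothing.
Of box0, box1, box2, box3 only 2 to 4 are there at a start; the rules pass over those that are not, and their reading is None.
At some moment in a run one of box0, box1, box2, box3 may be knocked a few centimetres aside while the robot is not near it.
Once in a run the grip may slacken for a moment while it holds something.
It also fails if it takes over 210 s, if anything falls off the work surface, if the arm or the gripper's body presses on something with over 40 N, if the wrist force passes 120 N, or if a joint passes its speed limit or range.

## Working session

There is one attempt and no reset: what is moved stays moved. The work goes in short steps, Python scripts to look and compute and a tool call to move; the robot and the scene stay as the last step left them, time stands still between calls to the robot, and variables do not carry over. Pictures are saved under pics/ and viewed, at most 17 in all, crops included, and the job is handed in when it is done.

Besides the shell and the picture viewer there is one more tool, called after "Request:" as a command line: name --pt "numbers of a row" for each row, then --argument value for the rest. step_arm: Moves the arm, as the interface text tells. Its arguments: {"type":"object","properties":{"moves":{"type":"array"},"hand":{"type":"number"},"squeeze":{"type":"number"}},"required":["moves"]}

```bash
mkdir -p pics; ls
python3 - <<'E'
from station import robot, eyes, job
import cv2, numpy as np
a=eyes.read_camera("scene");b=eyes.read_camera("top")
cv2.imwrite("pics/s0.png",cv2.resize(a[:,:,::-1],(800,600)))
cv2.imwrite("pics/t0.png",cv2.resize(b[:,:,::-1],(800,600)))
np.save("pics/t0.npy",b);np.save("pics/s0.npy",a)
for n in("scene","top"):
    c=eyes.calibration(n);print(n,c["K"],c["R"],c["t"])
print(robot.read_state())
E
```

```text
pics
scene [[413.2178017    0.         255.60983281]
 [  0.         413.2178017  187.40634385]
 [  0.           0.           1.        ]] [[ 0.77909777  0.62674803 -0.01391269]
 [ 0.43604906 -0.55772153 -0.70626334]
 [-0.45040857  0.54418159 -0.70781249]] [-0.34934339 -0.19137533  1.50991801]
top [[441.52357654   0.         255.50935262]
 [  0.         441.52357654 189.06956242]
 [  0.           0.           1.        ]] [[ 0.02473688 -0.99962578  0.01167824]
 [-0.9939567  -0.02584298 -0.10668746]
 [ 0.10694934 -0.00896855 -0.99422402]] [-0.08479059  0.50526898  1.21874058]
{'clock': 0.1, 'joints': array([ 9.68515995e-01,  5.28379760e-01,  1.43376281e+00,  1.04833508e-05,
        1.18141980e+00, -1.78488912e-01]), 'qd': array([ 1.38016911e-03, -1.54550980e-03, -1.74817590e-03,  6.84788627e-05,
        1.57023702e-03,  1.30965973e-04]), 'effort': array([-5.18874131e-04, -4.43305349e+01, -1.78587037e+01, -2.69235761e-04,
        3.88758257e-03,  4.11789813e-06]), 'tool_pos': array([0.25660672, 0.56918883, 0.23043107]), 'tool_rot': array([[-9.11534548e-01,  4.11221966e-01, -1.12388006e-03],
       [ 4.11223345e-01,  9.11533183e-01, -1.61763962e-03],
       [ 3.59245020e-04, -1.93670012e-03, -9.99998060e-01]]), 'contact_force': array([-0.29022739, -0.76508508, -0.20551991]), 'wrist_torque': array([ 0.01410376,  0.04499545, -0.00989549]), 'finger_force': 0.0, 'grip_width': 0.08532190258694267}
```

View pics/s0.png

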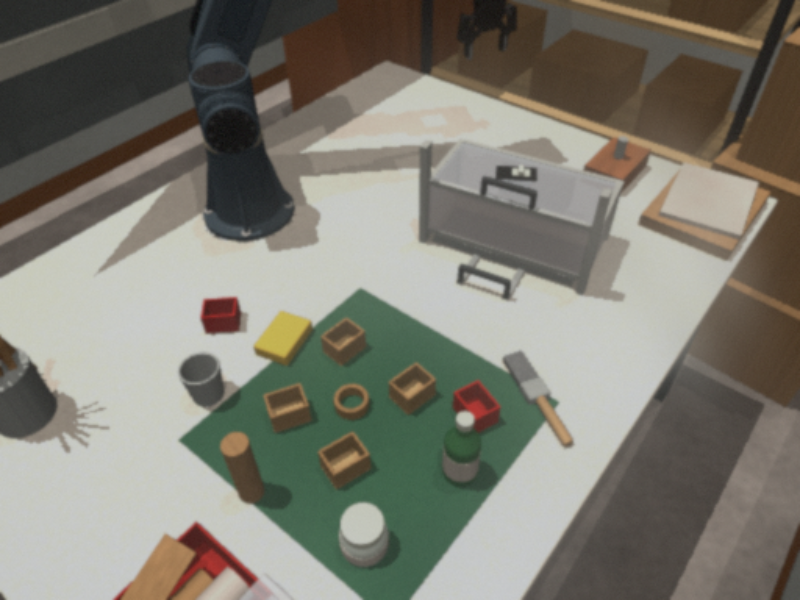

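View pics/t0.png

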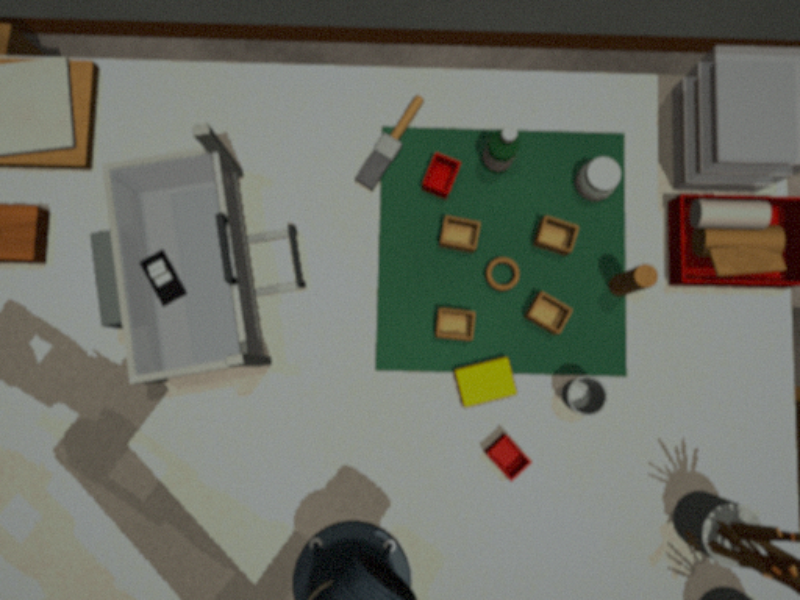

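Scene: four brown boxes at (460,232), (556,235), (455,323), (549,312) in the top view. The sash handle is at about (226,248), the tray handle at (297,256) with the tray in, and the switch at (163,277). The red boxes are decoys.

```bash
cat > h.py <<'E'
from station import robot, eyes, job
import cv2, numpy as np
def ray(n,px,z,c=None):
    c=c or eyes.calibration(n);px=np.atleast_2d(np.array(px,float))
    d=np.linalg.inv(c["K"])@np.c_[px,np.ones(len(px))].T
    R=np.array(c["R"]);C=-R.T@np.array(c["t"]);D=R.T@d
    return (C[:,None]+D*((z-C[2])/D[2])).T
def rects(mask,n,z,amin=60):
    cs,_=cv2.findContours(mask,cv2.RETR_EXTERNAL,cv2.CHAIN_APPROX_NONE)
    out=[]
    for c in cs:
        if cv2.contourArea(c)<amin: continue
        P=ray(n,c[:,0,:],z)[:,:2]
        (cx,cy),(w,h),a=cv2.minAreaRect((P*1000).astype(np.float32))
        if w<h: w,h,a=h,w,a+90
        a=(a+90)%180-90
        out.append((cx,cy,w,h,a,c[:,0,:].mean(0)))
    return out
E
python3 - <<'E'
from h import *
im=np.load("pics/t0.npy");hsv=cv2.cvtColor(im,cv2.COLOR_RGB2HSV)
m=cv2.inRange(hsv,(8,70,60),(24,255,255)); m[:,:240]=0;m[:,410:]=0
for r in rects(m,"top",.045): print("brown",np.round(r[:5],1),r[5].round())
d=cv2.inRange(hsv,(0,0,0),(179,255,75)); d[:,200:]=0;d[250:]=0; d[:70]=0
for r in rects(d,"top",.184,30): print("dark184",np.round(r[:5],1),r[5].round())
for r in rects(d,"top",.051,30): print("dark051",np.round(r[:5],1),r[5].round())
for r in rects(d,"top",.156,30): print("dark156",np.round(r[:5],1),r[5].round())
cv2.imwrite("pics/c0.png",cv2.resize(im[70:260,50:210,::-1],None,fx=3.15,fy=3.15,interpolation=cv2.INTER_CUBIC))
s=np.load("pics/s0.npy");cv2.imwrite("pics/c1.png",cv2.resize(s[80:200,260:410,::-1],None,fx=4.5,fy=4.5,interpolation=cv2.INTER_CUBIC))
E
```

```text
brown [ 457.7 -171.    66.5   53.4   85.1] [291. 207.]
brown [ 482.2 -339.3   66.2   54.1   60.4] [351. 200.]
brown [ 549.8 -254.    56.7   56.1    0.6] [321. 175.]
brown [ 624.6 -352.9   66.7   53.8   72.7] [356. 150.]
brown [ 622.1 -177.    66.2   55.3   80.9] [294. 149.]
brown [834.7 -77.1  91.3  18.4 -29.9] [260.  75.]
dark184 [509.8 303.7  81.1  43.2  30.9] [104. 178.]
dark184 [550.   95.1 100.3  10.9  10.8] [189. 164.]
dark184 [559.1 508.3 105.9  58.8 -31.7] [ 20. 156.]
dark184 [564.7 188.9 387.4  58.2  14. ] [151. 160.]
dark184 [730.  501.5 146.2  95.9 -88.4] [40. 99.]
dark051 [526.5 348.5  91.1  48.6  30.9] [104. 178.]
dark051 [571.6 114.3 112.6  12.2  10.8] [189. 164.]
dark051 [581.8 578.2 118.9  66.1 -31.7] [ 20. 156.]
dark051 [588.2 219.6 435.   65.4  14. ] [151. 160.]
dark051 [773.8 570.6 164.2 107.7 -88.4] [40. 99.]
dark156 [513.3 313.1  83.2  44.4  30.9] [104. 178.]
dark156 [554.5  99.2 102.9  11.2  10.8] [189. 164.]
dark156 [563.9 523.  108.6  60.4 -31.7] [ 20. 156.]
dark156 [569.7 195.4 397.4  59.7  14. ] [151. 160.]
dark156 [739.2 516.1 150.   98.4 -88.4] [40. 99.]
```

View pics/c0.png

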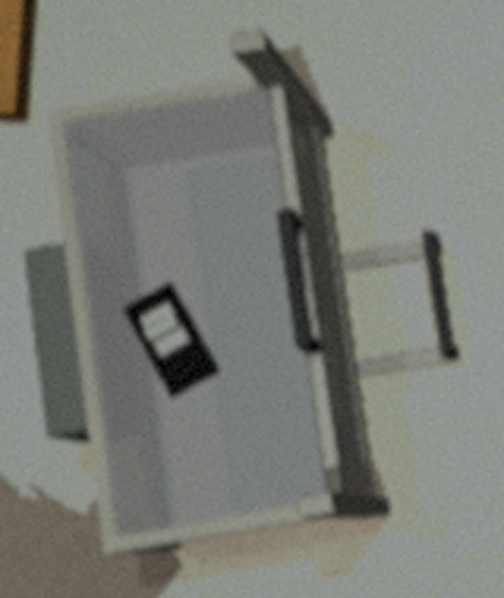

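View pics/c1.png

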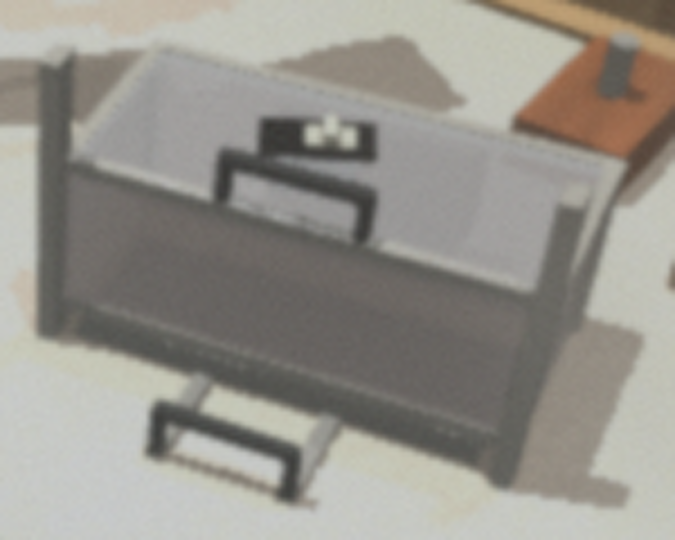

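Run:
```python
from h import *
def p(pts,z): return ray("top",[(50+(u+.5)/3.15-.5,70+(v+.5)/3.15-.5) for u,v in pts],z)[:,:2].round(4)
def q(pts,z): return ray("scene",[(260+(u+.5)/4.5-.5,80+(v+.5)/4.5-.5) for u,v in pts],z)[:,:2].round(4)
def show(n,P): d=P[1]-P[0];print(n,P.tolist(),"mid",P.mean(0),"len",np.hypot(*d),"ang",np.degrees(np.arctan2(d[1],d[0])))
show("sash",p([(288,210),(309,348)],.19))
show("tray",p([(431,231),(450,357)],.051))
show("sash_s",q([(218,158),(376,196)],.19))
show("tray_s",q([(152,407),(299,450)],.051))
show("posttops",p([(248,41),(317,503)],.245))
show("posttops_s",q([(55,57),(576,193)],.245))
print("plate",p([(125,310),(173,285),(218,370),(172,396)],.156), "white",p([(138,311),(170,298),(192,343),(160,357),(150,330),(180,319)],.166))
print("plate_s",q([(260,118),(260,152),(376,122),(376,160)],.156))
```

```text
sash [[0.6138, 0.2161], [0.5049, 0.1941]] mid [0.55935 0.2051 ] len 0.11109999999999999 ang -168.57881372500074
tray [[0.6292, 0.1244], [0.5171, 0.103]] mid [0.57315 0.1137 ] len 0.11412436199164487 ang -169.19221736943194
sash_s [[0.4953, 0.2015], [0.6016, 0.2293]] mid [0.54845 0.2154 ] len 0.10987506541522513 ang 14.655974971038596
tray_s [[0.5222, 0.0978], [0.6253, 0.1238]] mid [0.57375 0.1108 ] len 0.10632784207346631 ang 14.153866937635408
posttops [[0.7307, 0.2389], [0.3845, 0.1695]] mid [0.5576 0.2042] len 0.35308752456012943 ang -168.66460839434586
posttops_s [[0.384, 0.164], [0.7287, 0.2366]] mid [0.55635 0.2003 ] len 0.35226247316454246 ang 11.893684205632283
plate [[0.536  0.3511]
 [0.5573 0.3139]
 [0.4894 0.2739]
 [0.4676 0.3093]] white [[0.534  0.337 ]
 [0.5451 0.3123]
 [0.5094 0.2927]
 [0.4976 0.3173]
 [0.519  0.3266]
 [0.5284 0.3033]]
plate_s [[0.4668 0.3037]
 [0.4899 0.2678]
 [0.536  0.3506]
 [0.56   0.3096]]
```

Request:
step_arm --pt "0 0 4 0 0 0" --pt "0 0 3 0 0 3" --pt "2.3 -2.8 0 0 0 3" --pt "2.3 -2.8 0 0 0 3" --pt "2.3 -2.8 0 0 0 3" --hand 1 --squeeze 40

```text
clock: 0.52
tool_pos: [0.3261, 0.4851, 0.3017]
tool_rot: [[-0.978, 0.208, 0.001], [0.208, 0.978, 0.0], [-0.001, 0.001, -1.0]]
contact_force: [0.9, -0.5, -0.6]
grip_width: 0.0854
finger_force: 0.0
```

Request:
step_arm --pt "2.3 -2.8 0 0 0 3" --pt "2.3 -2.8 0 0 0 3" --pt "2.3 -2.8 0 0 0 3" --pt "2.3 -2.8 0 0 0 3" --pt "2.3 -2.8 0 0 0 3"

```text
clock: 0.93
tool_pos: [0.4415, 0.3441, 0.3009]
tool_rot: [[-0.999, -0.05, -0.001], [-0.05, 0.999, -0.0], [0.001, -0.0, -1.0]]
contact_force: [0.3, 0.7, -0.2]
grip_width: 0.0853
finger_force: 0.0
```

Request:
step_arm --pt "2.3 -2.8 0 0 0 3" --pt "2.3 -2.8 0 0 0 3" --pt "2.3 -2.8 0 0 0 2.7" --pt "2.3 -2.8 0 0 0 0" --pt "2.3 -2.8 0 0 0 0"

```text
clock: 1.35
tool_pos: [0.5565, 0.2041, 0.3009]
tool_rot: [[-0.98, -0.198, -0.001], [-0.198, 0.98, -0.0], [0.001, 0.0, -1.0]]
contact_force: [0.6, 0.1, 0.7]
grip_width: 0.0857
finger_force: 0.0
```

Run:
```python
from h import *
s=robot.read_state();print(s["clock"],s["tool_pos"],s["tool_rot"],s["joints"])
c=eyes.calibration("wrist");w=eyes.read_camera("wrist");print(c)
np.save("pics/w0.npy",w);cv2.imwrite("pics/w0.png",cv2.resize(w[:,:,::-1],(800,600)))
```

```text
1.35 [0.55651232 0.20407203 0.30085913] [[-9.80220847e-01 -1.97903861e-01 -1.07413131e-03]
 [-1.97903875e-01  9.80221428e-01 -9.39974370e-05]
 [ 1.07148898e-03  1.20436501e-04 -9.99999419e-01]] [ 1.63055745e-01  4.12960125e-01  1.43004749e+00  8.47123546e-05
  1.29966019e+00 -1.60698240e+00]
{'K': array([[297.31863964,   0.        , 258.78972942],
       [  0.        , 297.31863964, 189.56988384],
       [  0.        ,   0.        ,   1.        ]]), 'R': array([[-1.97700215e-01,  9.80262515e-01,  1.64213715e-04],
       [ 9.36908843e-01,  1.88907335e-01,  2.94135747e-01],
       [ 2.88299226e-01,  5.83045539e-02, -9.55763640e-01]]), 't': array([-0.08968145, -0.61780617,  0.27269517])}
```

View pics/w0.png

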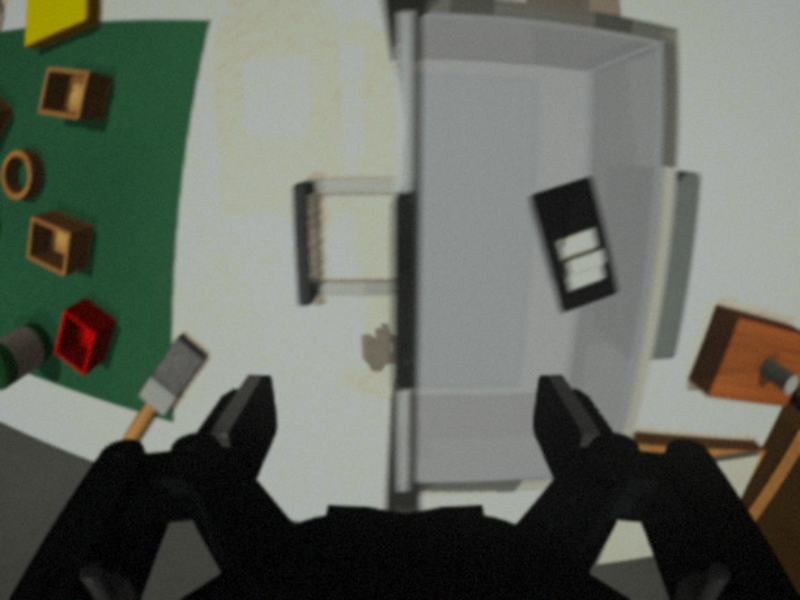

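The wrist view shows the sash bar at (404,195)-(404,388), vertical and centred between the fingers. The switch plate is at (575,243), with its white part toward (580,262). I'll cast rays next.

```bash
cat >> h.py <<'E'
def wray(px,z,c):
    px=np.atleast_2d(np.array(px,float));K=c["K"];R=np.array(c["R"]);C=-R.T@np.array(c["t"])
    d=(px-[K[0,2],K[1,2]]);r=np.hypot(*d.T);th=r/K[0,0]
    v=np.c_[d/r[:,None]*np.sin(th)[:,None],np.cos(th)]
    D=v@R
    return C+D*((z-C[2])/D[:,2])[:,None]
E
python3 - <<'E'
from h import *
c=eyes.calibration("wrist")
f=lambda P,z: wray([((u+.5)*.64-.5,(v+.5)*.64-.5) for u,v in P],z,c)[:,:2].round(4)
print("sash",f([(404,195),(404,388),(396,290),(413,290)],.19))
print("tray",f([(304,183),(305,303),(297,240),(312,240)],.051))
print("plate",f([(532,196),(590,179),(616,292),(565,311)],.156))
print("white",f([(555,238),(595,227),(605,285),(570,293),(562,262),(603,250)],.166))
E
```

```text
sash [[0.5084 0.1866]
 [0.6225 0.209 ]
 [0.5618 0.1925]
 [0.56   0.2019]]
tray [[0.5251 0.1024]
 [0.631  0.1188]
 [0.5752 0.1038]
 [0.5728 0.1171]]
plate [[0.4948 0.2655]
 [0.4745 0.3012]
 [0.5436 0.3421]
 [0.5641 0.3084]]
white [[0.5164 0.2837]
 [0.5035 0.3084]
 [0.5387 0.3269]
 [0.5489 0.3038]
 [0.5303 0.2925]
 [0.5165 0.3183]]
```

Run:
```python
from h import *
c=eyes.calibration("wrist");s=robot.read_state()
print(c["R"],c["t"],s["tool_pos"],s["tool_rot"],s["qd"])
C=-np.array(c["R"]).T@c["t"];print(C)
print(wray([(258.79,190)],.19,c), wray([(258.79,250)],.19,c))
```

```text
[[-0.19299739  0.98118314 -0.00562628]
 [ 0.93612052  0.18584565  0.29856283]
 [ 0.29399044  0.05235497 -0.9543734 ]] [-0.08421714 -0.62211618  0.26897801] [0.561945   0.1984909  0.30081469] [[-0.98114515 -0.19321787  0.00458742]
 [-0.19323952  0.98113955 -0.00486474]
 [-0.00356095 -0.00565949 -0.99997764]] [ 0.05500074 -0.01200781  0.02192457  0.03958583 -0.01123642  0.12154686]
[0.48704507 0.18416769 0.4419724 ]
[[0.56505684 0.19806789 0.19      ]] [[0.62446116 0.20975266 0.19      ]]
```

Request:
step_arm --pt "0 0 0 0 0 0" --pt "0 0 0 0 0 0" --pt "0 0 0 0 0 0"

```text
clock: 1.65
tool_pos: [0.5549, 0.2063, 0.3009]
tool_rot: [[-0.98, -0.199, -0.002], [-0.199, 0.98, 0.0], [0.002, 0.001, -1.0]]
contact_force: [0.3, -0.3, -0.0]
grip_width: 0.0855
finger_force: 0.0
```

Run:
```python
from h import *
c={'K': np.array([[297.31863964,0,258.78972942],[0,297.3,189.56988384],[0,0,1]]), 'R': np.array([[-1.97700215e-01,  9.80262515e-01,  1.64213715e-04],
       [ 9.36908843e-01,  1.88907335e-01,  2.94135747e-01],
       [ 2.88299226e-01,  5.83045539e-02, -9.55763640e-01]]), 't': np.array([-0.08968145, -0.61780617,  0.27269517])}
f=lambda P,z: wray([((u+.5)*.64-.5,(v+.5)*.64-.5) for u,v in P],z,c)[:,:2].round(4)
print("sash",f([(404,195),(404,388),(396,290),(413,290)],.19))
print("tray",f([(304,183),(305,303),(297,240),(312,240)],.051))
print("plate",f([(532,196),(590,179),(616,292),(565,311)],.156).mean(0),f([(532,196),(590,179),(616,292),(565,311)],.156))
print("white",f([(555,238),(595,227),(605,285),(570,293),(562,262),(603,250)],.166))
w=np.load("pics/w0.npy")[100:210,320:420,::-1]
cv2.imwrite("pics/w0c.png",cv2.resize(w,None,fx=5,fy=5,interpolation=cv2.INTER_CUBIC))
print(robot.read_state()["tool_pos"])
```

```text
sash [[0.5024 0.1924]
 [0.6163 0.2153]
 [0.5558 0.1986]
 [0.5539 0.208 ]]
tray [[0.5187 0.109 ]
 [0.6243 0.126 ]
 [0.5687 0.1108]
 [0.5663 0.124 ]]
plate [0.512525 0.310725] [[0.4882 0.2716]
 [0.4677 0.3075]
 [0.5368 0.3488]
 [0.5574 0.315 ]]
white [[0.5099 0.2899]
 [0.4968 0.3148]
 [0.532  0.3334]
 [0.5423 0.3103]
 [0.5237 0.2988]
 [0.5098 0.3247]]
[0.55492753 0.20633652 0.30086685]
```

View pics/w0c.png

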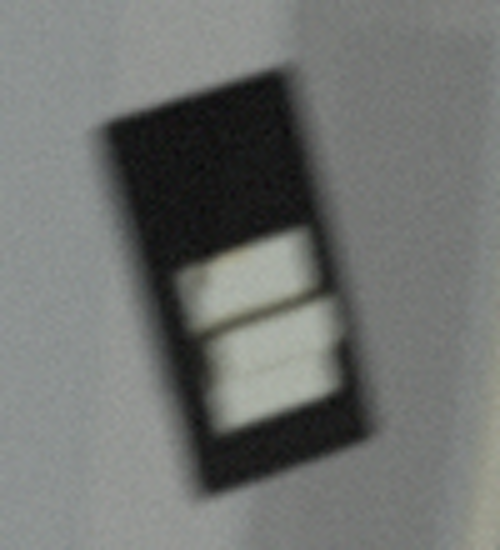

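Request:
step_arm --pt "0.3 -0.2 -3.3 0 0 0" --pt "0 0 -3.3 0 0 0" --pt "0 0 -3.3 0 0 0" --pt "0 0 -2.5 0 0 0" --pt "0 0 -1 0 0 0"

```text
clock: 2.07
tool_pos: [0.5551, 0.2048, 0.1636]
tool_rot: [[-0.98, -0.2, -0.008], [-0.2, 0.98, -0.001], [0.008, 0.001, -1.0]]
contact_force: [-0.6, -0.4, 0.1]
grip_width: 0.0855
finger_force: 0.0
```

Request:
step_arm --pt "0 0 0 0 0 0" --pt "0 0 0 0 0 0" --pt "0 0 0 0 0 0" --pt "0 0 0 0 0 0" --pt "0 0 0 0 0 0" --hand -1 --squeeze 80

```text
clock: 2.48
tool_pos: [0.56, 0.204, 0.1692]
tool_rot: [[-0.98, -0.198, 0.004], [-0.198, 0.98, 0.001], [-0.004, -0.0, -1.0]]
contact_force: [-0.1, 1.0, -0.2]
grip_width: 0.0256
finger_force: 0.0
```

Request:
step_arm --pt "0 0 0 0 0 0" --pt "0 0 0 0 0 0" --pt "0 0 0 0 0 0" --pt "0 0 0 0 0 0"

```text
clock: 2.82
tool_pos: [0.5593, 0.2066, 0.1688]
tool_rot: [[-0.981, -0.196, 0.002], [-0.196, 0.981, 0.006], [-0.003, 0.005, -1.0]]
contact_force: [-1.6, 8.4, 2.7]
grip_width: 0.0108
finger_force: 77.8
```

Request:
step_arm --pt "0 0.2 1 0 0 0" --pt "0 0 1.5 0 0 0" --pt "0 0 1.5 0 0 0" --pt "0 0 1.5 0 0 0" --pt "0 0 1.5 0 0 0"

```text
clock: 3.23
tool_pos: [0.5591, 0.2066, 0.2356]
tool_rot: [[-0.98, -0.197, -0.001], [-0.197, 0.98, 0.002], [0.0, 0.002, -1.0]]
contact_force: [4.5, 4.6, -14.7]
grip_width: 0.0111
finger_force: 78.3
```

Request:
step_arm --pt "0 0 1.5 0 0 0" --pt "0 0 1.2 0 0 0" --pt "0 0 0.8 0 0 0" --pt "0 0 0 0 0 0" --pt "0 0 0 0 0 0"

```text
clock: 3.65
tool_pos: [0.5588, 0.2064, 0.2638]
tool_rot: [[-0.98, -0.197, -0.005], [-0.197, 0.98, 0.002], [0.005, 0.003, -1.0]]
contact_force: [12.7, 6.4, -38.2]
grip_width: 0.011
finger_force: 88.5
```

Request:
step_arm --pt "0 0 -0.9 0 0 0" --pt "0 0 0 0 0 0" --pt "0 0 0 0 0 0" --pt "0 0 0 0 0 0" --pt "0 0 0 0 0 0" --hand 1

```text
clock: 4.07
tool_pos: [0.5596, 0.2057, 0.2652]
tool_rot: [[-0.98, -0.198, 0.003], [-0.198, 0.98, 0.0], [-0.003, -0.0, -1.0]]
contact_force: [-0.3, 1.2, 0.2]
grip_width: 0.0705
finger_force: 0.0
```

Request:
step_arm --pt "0 0 0 0 0 0" --pt "0 0 2 0 0 0" --pt "0 0 3 0 0 0" --pt "0 0 2 0 0 0" --pt "0.4 -3 0 0 0 0"

```text
clock: 4.48
tool_pos: [0.5651, 0.1798, 0.3397]
tool_rot: [[-0.979, -0.203, 0.012], [-0.203, 0.979, 0.005], [-0.013, 0.002, -1.0]]
contact_force: [1.0, 0.6, -0.2]
grip_width: 0.0855
finger_force: 0.0
```

Request:
step_arm --pt "0.5 -3 0 0 0 0" --pt "0.5 -3 0 0 0 0" --pt "0 0 -3 0 0 0" --pt "0 0 -3 0 0 0" --pt "0 0 0 0 0 0"

```text
clock: 4.9
tool_pos: [0.5694, 0.1148, 0.2689]
tool_rot: [[-0.98, -0.196, -0.01], [-0.196, 0.981, -0.0], [0.01, 0.002, -1.0]]
contact_force: [-0.2, 0.3, -1.2]
grip_width: 0.0856
finger_force: 0.0
```

Request:
step_arm --pt "0 0 0 0 0 0" --pt "0 0 0 0 0 0" --pt "0 0 0 0 0 0"

```text
clock: 5.15
tool_pos: [0.5743, 0.1161, 0.2756]
tool_rot: [[-0.98, -0.199, 0.004], [-0.199, 0.98, 0.0], [-0.004, -0.001, -1.0]]
contact_force: [0.3, -0.5, 0.0]
grip_width: 0.0855
finger_force: 0.0
```

Run:
```python
from h import *
s=robot.read_state();print(s["tool_pos"],s["qd"].round(3))
c=eyes.calibration("wrist");w=eyes.read_camera("wrist");np.save("pics/w1.npy",w)
b=eyes.read_camera("scene");np.save("pics/s1.npy",b)
x=cv2.resize(w[:,:,::-1],(480,360));y=cv2.resize(b[60:220,230:430,::-1],(480,384))[:360]
cv2.imwrite("pics/w1.png",np.hstack([x,y])[:, :800])
d=cv2.inRange(cv2.cvtColor(w,cv2.COLOR_RGB2HSV),(0,0,0),(179,255,80))
import pickle;pickle.dump({k:np.array(v) for k,v in c.items()},open("c1.pkl","wb"))
```

```text
[0.57431747 0.11613375 0.27562503] [ 0.003 -0.003  0.003 -0.    -0.006  0.001]
```

View pics/w1.png

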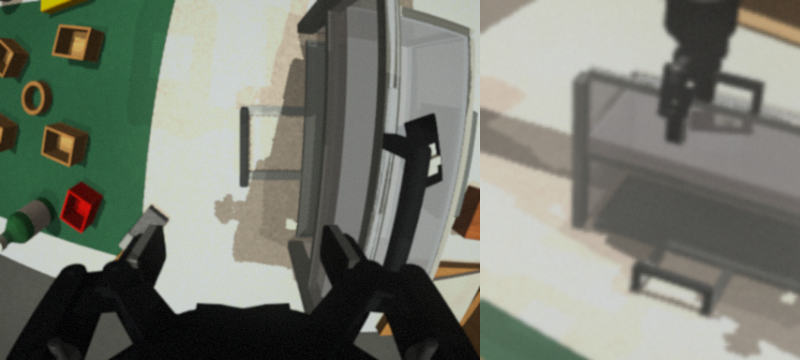

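The sash is well up. The tray bar is at (244,107)-(244,186), centred under the fingers, so I'll descend and pull.

Request:
step_arm --pt "0 0 -4 0 0 0" --pt "0 0 -4 0 0 0" --pt "0 0 -4 0 0 0" --pt "0 0 -4 0 0 0" --pt "0 0 -4 0 0 0"

```text
clock: 5.67
tool_pos: [0.5742, 0.1161, 0.0731]
tool_rot: [[-0.98, -0.199, 0.004], [-0.199, 0.98, -0.0], [-0.004, -0.001, -1.0]]
contact_force: [0.7, 0.1, 0.4]
grip_width: 0.0856
finger_force: 0.0
```

Request:
step_arm --pt "0 0 -3 0 0 0" --pt "0 0 -1.8 0 0 0" --pt "0 0 0 0 0 0"

```text
clock: 5.92
tool_pos: [0.5709, 0.1159, 0.022]
tool_rot: [[-0.98, -0.198, -0.007], [-0.198, 0.98, -0.0], [0.006, 0.001, -1.0]]
contact_force: [-0.3, -0.4, -0.0]
grip_width: 0.0857
finger_force: 0.0
```

Request:
step_arm --pt "0 0 0 0 0 0" --pt "0 0 0 0 0 0" --pt "0 0 0 0 0 0" --pt "0 0 0 0 0 0" --pt "0 0 0 0 0 0" --hand -1

```text
clock: 6.33
tool_pos: [0.574, 0.1158, 0.0269]
tool_rot: [[-0.98, -0.198, 0.003], [-0.198, 0.98, 0.0], [-0.003, -0.001, -1.0]]
contact_force: [1.1, 0.2, 0.5]
grip_width: 0.0259
finger_force: 0.0
```

Request:
step_arm --pt "0 0 0 0 0 0" --pt "0 0 0 0 0 0" --pt "0 0 0 0 0 0" --pt "0 0 0 0 0 0"

```text
clock: 6.67
tool_pos: [0.5736, 0.1159, 0.0267]
tool_rot: [[-0.98, -0.197, 0.002], [-0.197, 0.98, 0.0], [-0.002, 0.0, -1.0]]
contact_force: [-1.8, 0.6, 6.5]
grip_width: 0.0105
finger_force: 78.2
```

Request:
step_arm --pt "0.2 -1 0 0 0 0" --pt "0.3 -1.5 0 0 0 0" --pt "0.3 -1.5 0 0 0 0" --pt "0.3 -1.5 0 0 0 0" --pt "0.3 -1.5 0 0 0 0"

```text
clock: 7.08
tool_pos: [0.5872, 0.0465, 0.0267]
tool_rot: [[-0.98, -0.197, 0.001], [-0.197, 0.98, 0.002], [-0.001, 0.002, -1.0]]
contact_force: [-0.9, 4.4, 6.9]
grip_width: 0.0104
finger_force: 78.5
```

Request:
step_arm --pt "0.3 -1.5 0 0 0 0" --pt "0.3 -1.5 0 0 0 0" --pt "0.3 -1.5 0 0 0 0" --pt "0.3 -1.5 0 0 0 0" --pt "0.2 -1 0 0 0 0"

```text
clock: 7.5
tool_pos: [0.6011, -0.0245, 0.0267]
tool_rot: [[-0.981, -0.196, 0.0], [-0.196, 0.981, 0.001], [-0.001, 0.001, -1.0]]
contact_force: [-1.9, 3.9, 7.6]
grip_width: 0.0105
finger_force: 78.6
```

Request:
step_arm --pt "0.1 -0.5 0 0 0 0" --pt "0.1 -0.5 0 0 0 0" --pt "0 0 0 0 0 0" --pt "0 0 0 0 0 0"

```text
clock: 7.83
tool_pos: [0.6011, -0.0249, 0.0266]
tool_rot: [[-0.981, -0.194, -0.003], [-0.194, 0.981, 0.013], [0.001, 0.014, -1.0]]
contact_force: [-0.2, 29.0, 11.0]
grip_width: 0.0102
finger_force: 80.2
```

Request:
step_arm --pt "-0.1 0.8 0 0 0 0" --pt "0 0 0 0 0 0" --pt "0 0 0 0 0 0" --pt "0 0 0 0 0 0" --pt "0 0 0 0 0 0" --hand 1

```text
clock: 8.25
tool_pos: [0.6023, -0.0274, 0.0253]
tool_rot: [[-0.98, -0.197, 0.0], [-0.197, 0.98, -0.0], [-0.0, -0.001, -1.0]]
contact_force: [-0.8, 0.9, 0.0]
grip_width: 0.0704
finger_force: 0.0
```

Request:
step_arm --pt "0 0 2 0 0 0" --pt "0 0 4 0 0 0" --pt "0 0 4 0 0 0" --pt "0 0 4 0 0 0" --pt "0 0 3 0 0 0"

```text
clock: 8.67
tool_pos: [0.6029, -0.0277, 0.1986]
tool_rot: [[-0.98, -0.197, 0.003], [-0.197, 0.98, -0.001], [-0.003, -0.002, -1.0]]
contact_force: [0.6, 0.1, 0.6]
grip_width: 0.0849
finger_force: 0.0
```

```bash
cat >> h.py <<'E'
def boxes():
    im=eyes.read_camera("top");hsv=cv2.cvtColor(im,cv2.COLOR_RGB2HSV)
    m=cv2.inRange(hsv,(8,70,60),(24,255,255)); m[:,:100]=0;m[:,385:]=0
    for r in rects(m,"top",.045): print("brown",np.round(r[:5],1),r[5].round())
    return im
E
python3 - <<'E'
from h import *
im=boxes();print(robot.read_state()["tool_pos"]);np.save("pics/t1.npy",im)
cv2.imwrite("pics/t1.png",cv2.resize(im[:,:,::-1],(640,480)))
E
```

```text
brown [ 458.  -171.3   67.1   54.    85.1] [291. 207.]
brown [ 481.6 -338.    68.4   55.7   61.2] [351. 200.]
brown [ 551.2 -253.9   58.3   57.2  -43.9] [321. 175.]
brown [ 622.7 -351.4   68.4   58.3   72.8] [356. 150.]
brown [ 621.1 -176.6   67.3   57.3   80.1] [294. 149.]
brown [834.6 -77.3  93.3  17.9 -30.6] [260.  75.]
brown [989.8 -21.4 824.3  33.   90. ] [238.  22.]
[ 0.60647492 -0.02831357  0.20444006]
```

View pics/t1.png

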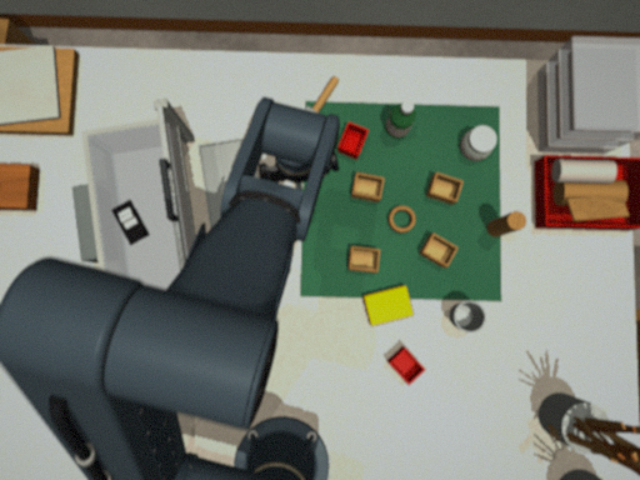

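Request:
step_arm --pt "0.4 -3.7 0 0 0 -5" --pt "0.4 -3.7 0 0 0 -5" --pt "0.4 -3.7 0 0 0 -5" --pt "0.4 -3.8 0 0 0 -6" --pt "0 0 -2 0 0 0"

```text
clock: 9.13
tool_pos: [0.622, -0.1857, 0.179]
tool_rot: [[-0.984, 0.177, 0.012], [0.177, 0.984, -0.009], [-0.013, -0.007, -1.0]]
contact_force: [1.4, -0.2, 0.3]
grip_width: 0.0856
finger_force: 0.0
```

Request:
step_arm --pt "0 0 -3 0 0 0" --pt "0 0 -3 0 0 0" --pt "0 0 -3 0 0 0" --pt "0 0 0 0 0 0" --pt "0 0 0 0 0 0"

```text
clock: 9.55
tool_pos: [0.6164, -0.1755, 0.0834]
tool_rot: [[-0.986, 0.168, -0.004], [0.168, 0.986, 0.002], [0.005, 0.001, -1.0]]
contact_force: [0.0, 0.2, 0.6]
grip_width: 0.0854
finger_force: 0.0
```

Run:
```python
from h import *
c=eyes.calibration("wrist");s=robot.read_state();w=eyes.read_camera("wrist");np.save("pics/w2.npy",w)
hsv=cv2.cvtColor(w,cv2.COLOR_RGB2HSV)
m=cv2.inRange(hsv,(8,70,60),(24,255,255))
cs,_=cv2.findContours(m,cv2.RETR_EXTERNAL,cv2.CHAIN_APPROX_NONE)
print(s["tool_pos"])
for k in cs:
    if cv2.contourArea(k)<200: continue
    P=wray(k[:,0],.045,c)[:,:2]; print(k[:,0].mean(0),cv2.minAreaRect((P*1000).astype(np.float32)))
cv2.imwrite("pics/w2.png",w[:,:,::-1])
```

```text
[ 0.6164005  -0.17552961  0.08342144]
[387.54411765 354.47058824] ((782.77685546875, -81.07000732421875), (16.566329956054688, 39.949012756347656), 61.760616302490234)
[ 65.7734375 242.9453125] ((617.0303955078125, -339.2152404785156), (88.5890121459961, 71.6374282836914), 72.83914947509766)
[256.68059701 216.85970149] ((615.7918090820312, -177.347412109375), (64.27938842773438, 60.229827880859375), 80.26441192626953)
[136.73127753 139.83259912] ((551.0574340820312, -246.05140686035156), (56.70228958129883, 52.39653396606445), 75.70057678222656)
[35.70397112 82.40072202] ((487.70355224609375, -326.5444030761719), (93.37469482421875, 51.176177978515625), 61.58382797241211)
[224.46122449  12.02040816] ((484.2095031738281, -175.99267578125), (64.25135040283203, 21.579179763793945), 77.34626007080078)
```

View pics/w2.png

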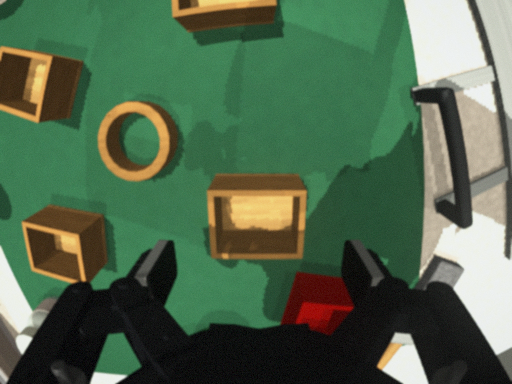

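The box rim is at (257,217), well centred between the fingers. Descending to grip.

Request:
step_arm --pt "0.4 -0.1 -2.5 0 0 0" --pt "0 0 -2.5 0 0 0" --pt "0 0 -1.5 0 0 0" --pt "0 0 -0.6 0 0 0" --pt "0 0 0 0 0 0"

```text
clock: 10.02
tool_pos: [0.6225, -0.1766, 0.0149]
tool_rot: [[-0.986, 0.166, 0.001], [0.166, 0.986, -0.0], [-0.001, -0.0, -1.0]]
contact_force: [0.2, 0.2, 0.5]
grip_width: 0.0854
finger_force: 0.0
```

Request:
step_arm --pt "0 0 0 0 0 0" --pt "0 0 0 0 0 0" --pt "0 0 0 0 0 0" --pt "0 0 0 0 0 0" --pt "0 0 0 0 0 0" --hand -1 --squeeze 30

```text
clock: 10.43
tool_pos: [0.6236, -0.177, 0.0166]
tool_rot: [[-0.986, 0.166, 0.004], [0.166, 0.986, -0.002], [-0.004, -0.001, -1.0]]
contact_force: [-0.2, 0.2, 5.7]
grip_width: 0.0633
finger_force: 34.7
```

Request:
step_arm --pt "0 0 0 0 0 0" --pt "0 0 2 0 0 0" --pt "0 0 3 0 0 0" --pt "0 0 3 0 0 0" --pt "0 0 0 0 0 0"

```text
clock: 10.85
tool_pos: [0.626, -0.178, 0.1009]
tool_rot: [[-0.986, 0.166, 0.011], [0.166, 0.986, -0.005], [-0.012, -0.003, -1.0]]
contact_force: [1.0, -0.3, 0.2]
grip_width: 0.0633
finger_force: 34.0
```

Request:
step_arm --pt "0.6 3 0 0 0 2.6" --pt "0.6 3.5 0 0 0 2.6" --pt "0.6 3.5 0 0 0 2.6" --pt "0.6 3.5 0 0 0 2.6" --pt "0.6 3.5 0 0 0 2.6"

```text
clock: 11.27
tool_pos: [0.6518, -0.0048, 0.0943]
tool_rot: [[-0.998, -0.061, -0.0], [-0.061, 0.998, 0.0], [0.0, 0.0, -1.0]]
contact_force: [0.8, -0.7, -1.2]
grip_width: 0.0637
finger_force: 33.9
```

Request:
step_arm --pt "0.6 3.5 0 0 0 2.6" --pt "0.6 3.5 0 0 0 2.6" --pt "0.6 3.5 0 0 0 2.6" --pt "0.5 3.9 0 0 0 0" --pt "0 0 0 0 0 0"

```text
clock: 11.68
tool_pos: [0.675, 0.1456, 0.0944]
tool_rot: [[-0.98, -0.201, 0.002], [-0.201, 0.98, 0.003], [-0.002, 0.003, -1.0]]
contact_force: [0.1, 0.5, 0.1]
grip_width: 0.0636
finger_force: 33.9
```

Request:
step_arm --pt "0 0 0 0 0 0" --pt "0 0 0 0 0 0" --pt "0 0 0 0 0 0"

```text
clock: 11.93
tool_pos: [0.6747, 0.1365, 0.0941]
tool_rot: [[-0.981, -0.193, -0.001], [-0.193, 0.981, -0.0], [0.001, -0.0, -1.0]]
contact_force: [0.6, 0.1, -0.8]
grip_width: 0.0636
finger_force: 33.9
```

Run:
```python
from h import *
w=eyes.read_camera("wrist");cv2.imwrite("pics/w3.png",w[:,:,::-1]);print(robot.read_state()["tool_pos"])
```

```text
[0.67483649 0.13614893 0.09421018]
```

View pics/w3.png

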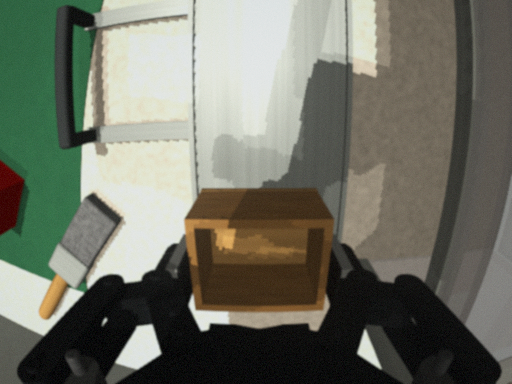

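The box is held and hangs over the deck. The deck spans columns 192–347 and the box is inside it. Lowering.

Request:
step_arm --pt "0 0 -2.5 0 0 0" --pt "0 0 -2 0 0 0" --pt "0 0 -1.4 0 0 0" --pt "0 0 -0.6 0 0 0" --pt "0 0 -0.4 0 0 0"

```text
clock: 12.4
tool_pos: [0.6737, 0.1364, 0.0251]
tool_rot: [[-0.981, -0.193, -0.004], [-0.193, 0.981, -0.001], [0.004, -0.0, -1.0]]
contact_force: [-8.7, -2.6, 20.2]
grip_width: 0.0634
finger_force: 36.4
```

Request:
step_arm --pt "0 0 0 0 0 0" --pt "0 0 0 0 0 0" --pt "0 0 0 0 0 0"

```text
clock: 12.65
tool_pos: [0.6758, 0.1374, 0.0261]
tool_rot: [[-0.981, -0.194, 0.002], [-0.194, 0.981, 0.0], [-0.002, -0.0, -1.0]]
contact_force: [0.4, -1.0, -0.4]
grip_width: 0.0633
finger_force: 34.0
```

Request:
step_arm --pt "0 0 0 0 0 0" --pt "0 0 0 0 0 0" --pt "0 0 0 0 0 0" --pt "0 0 1 0 0 0" --pt "0 0 4 0 0 0" --hand 1

```text
clock: 13.07
tool_pos: [0.6697, 0.1374, 0.0694]
tool_rot: [[-0.981, -0.194, -0.014], [-0.194, 0.981, -0.001], [0.014, 0.002, -1.0]]
contact_force: [-0.1, -0.2, -0.4]
grip_width: 0.0853
finger_force: 0.0
```

Request:
step_arm --pt "0 0 4 0 0 0" --pt "0 -2 2 0 0 0"

```text
clock: 13.23
tool_pos: [0.6773, 0.121, 0.1407]
tool_rot: [[-0.98, -0.198, 0.008], [-0.198, 0.98, 0.002], [-0.008, 0.0, -1.0]]
contact_force: [1.1, -0.6, -0.3]
grip_width: 0.0852
finger_force: 0.0
```

Request:
step_arm --pt "-0.6 -3.9 0 0 0 -2.4" --pt "-0.6 -3.9 0 0 0 -2.4" --pt "-0.6 -3.9 0 0 0 -2.4" --pt "-0.6 -3.9 0 0 0 -2.4" --pt "-0.6 -3.9 0 0 0 -2.4"

```text
clock: 13.65
tool_pos: [0.6447, -0.0788, 0.1365]
tool_rot: [[-1.0, 0.015, 0.001], [0.015, 1.0, -0.0], [-0.001, -0.0, -1.0]]
contact_force: [0.3, -0.1, 0.8]
grip_width: 0.0857
finger_force: 0.0
```

Request:
step_arm --pt "-0.6 -3.9 0 0 0 -2.4" --pt "-0.6 -3.9 0 0 0 -2.4" --pt "-0.6 -3.9 0 0 0 -2.4" --pt "-0.5 -3.9 0 0 0 -2.4" --pt "0 -3.9 0 0 0 -2.4"

```text
clock: 14.07
tool_pos: [0.6207, -0.274, 0.1363]
tool_rot: [[-0.975, 0.224, -0.001], [0.224, 0.975, 0.0], [0.001, 0.0, -1.0]]
contact_force: [0.4, -0.1, -0.2]
grip_width: 0.0859
finger_force: 0.0
```

Request:
step_arm --pt "0 -3.9 -1 0 0 -2.4" --pt "0 -4 -1 0 0 -2" --pt "0 0 -2 0 0 0" --pt "0 0 0 0 0 0" --pt "0 0 0 0 0 0"

```text
clock: 14.48
tool_pos: [0.6207, -0.3505, 0.0944]
tool_rot: [[-0.955, 0.296, -0.003], [0.296, 0.955, 0.003], [0.004, 0.002, -1.0]]
contact_force: [0.7, 0.4, 0.5]
grip_width: 0.0856
finger_force: 0.0
```

Request:
step_arm --pt "0 0 0 0 0 0" --pt "0 0 0 0 0 0"

```text
clock: 14.65
tool_pos: [0.6228, -0.35, 0.0968]
tool_rot: [[-0.956, 0.293, 0.001], [0.293, 0.956, -0.001], [-0.001, -0.0, -1.0]]
contact_force: [0.2, 0.6, 0.1]
grip_width: 0.0858
finger_force: 0.0
```

```bash
cat >> h.py <<'E'
def near(z=.045):
    c=eyes.calibration("wrist");s=robot.read_state();w=eyes.read_camera("wrist")
    hsv=cv2.cvtColor(w,cv2.COLOR_RGB2HSV);m=cv2.inRange(hsv,(8,70,60),(24,255,255))
    cs,_=cv2.findContours(m,cv2.RETR_EXTERNAL,cv2.CHAIN_APPROX_NONE)
    y=s["tool_rot"][:,1];print("tcp",s["tool_pos"].round(4),"tool_y",np.degrees(np.arctan2(y[1],y[0])).round(1))
    for k in cs:
        if cv2.contourArea(k)<300: continue
        (cx,cy),(a,b),g=cv2.minAreaRect((wray(k[:,0],z,c)[:,:2]*1000).astype(np.float32))
        if a<b:a,b,g=b,a,g+90
        print(k[:,0].mean(0).round(),"c %.1f %.1f  size %.1f %.1f ang %.1f"%(cx,cy,a,b,g%180))
    return w
E
python3 - <<'E'
from h import *
w=near();boxes()
E
```

```text
tcp [ 0.6228 -0.35    0.0968] tool_y 72.9
[502. 294.] c 806.0 -121.1  size 68.1 31.2 ang 149.0
[ 13. 274.] c 617.5 -636.9  size 85.0 61.5 ang 88.2
[254. 205.] c 618.3 -352.9  size 64.2 59.0 ang 72.9
[ 48. 164.] c 533.2 -513.4  size 158.8 61.1 ang 88.1
[346.  78.] c 550.9 -267.7  size 54.5 52.5 ang 74.2
[210.  24.] c 489.7 -344.3  size 66.3 42.2 ang 61.6
brown [674.1 136.6  67.4  59.  -78.2] [183. 128.]
brown [834.6 -77.3  91.3  18.  -30.5] [260.  75.]
brown [989.4 -96.5 674.2  32.7  89.9] [271.  23.]
brown [987.3 313.1 152.9  30.3 -88.2] [130.  21.]
```

Request:
step_arm --pt "0 -0.2 -3 0 0 0" --pt "0 0 -2.5 0 0 0" --pt "0 0 -1.6 0 0 0" --pt "0 0 -0.8 0 0 0" --pt "0 0 -0.2 0 0 0"

```text
clock: 15.17
tool_pos: [0.6213, -0.3521, 0.0127]
tool_rot: [[-0.956, 0.295, -0.002], [0.295, 0.956, 0.002], [0.003, 0.001, -1.0]]
contact_force: [0.5, 0.0, 0.2]
grip_width: 0.0856
finger_force: 0.0
```

Request:
step_arm --pt "0 0 0 0 0 0" --pt "0 0 0 0 0 0" --pt "0 0 0 0 0 0" --pt "0 0 0 0 0 0" --pt "0 0 0 0 0 0" --hand -1

```text
clock: 15.58
tool_pos: [0.6228, -0.3539, 0.0157]
tool_rot: [[-0.955, 0.295, 0.002], [0.295, 0.955, -0.002], [-0.002, -0.001, -1.0]]
contact_force: [-0.2, 0.4, 2.5]
grip_width: 0.0632
finger_force: 36.0
```

Request:
step_arm --pt "0 0 0 0 0 0" --pt "0 0 2 0 0 0" --pt "0 0 3 0 0 0" --pt "0 0 3 0 0 0" --pt "0 0 0 0 0 0"

```text
clock: 16.0
tool_pos: [0.6255, -0.356, 0.1012]
tool_rot: [[-0.955, 0.295, 0.009], [0.295, 0.955, -0.008], [-0.011, -0.004, -1.0]]
contact_force: [0.4, -0.8, -0.3]
grip_width: 0.0632
finger_force: 35.7
```

Request:
step_arm --pt "-0.1 3.5 0 0 0 2.4" --pt "-0.1 3.5 0 0 0 2.4" --pt "-0.1 3.5 0 0 0 2.4" --pt "-0.1 3.5 0 0 0 2.4" --pt "-0.1 3.5 0 0 0 2.4"

```text
clock: 16.42
tool_pos: [0.6163, -0.1768, 0.094]
tool_rot: [[-0.996, 0.089, -0.001], [0.089, 0.996, 0.0], [0.001, 0.0, -1.0]]
contact_force: [0.5, 1.3, -1.1]
grip_width: 0.0634
finger_force: 35.6
```

Request:
step_arm --pt "-0.1 3.5 0 0 0 2.4" --pt "-0.1 3.5 0 0 0 2.4" --pt "-0.1 3.5 0 0 0 2.4" --pt "-0.1 3.5 0 0 0 2.4" --pt "-0.1 3.5 0 0 0 2.4"

```text
clock: 16.83
tool_pos: [0.6114, -0.0017, 0.0941]
tool_rot: [[-0.993, -0.121, -0.0], [-0.121, 0.993, 0.0], [0.0, 0.0, -1.0]]
contact_force: [-0.2, -0.6, -1.3]
grip_width: 0.0632
finger_force: 35.6
```

Request:
step_arm --pt "-0.1 3.5 0 0 0 2.4" --pt "-0.1 3.5 0 0 0 2" --pt "-0.1 3 0 0 0 0" --pt "-0.2 2.5 0 0 0 0" --pt "0 0 0 0 0 0"

```text
clock: 17.25
tool_pos: [0.6055, 0.1267, 0.094]
tool_rot: [[-0.98, -0.199, -0.001], [-0.199, 0.98, 0.002], [0.001, 0.002, -1.0]]
contact_force: [0.8, 0.3, -0.5]
grip_width: 0.0638
finger_force: 35.6
```

Request:
step_arm --pt "0 0 0 0 0 0" --pt "0 0 0 0 0 0" --pt "0 0 0 0 0 0"

```text
clock: 17.5
tool_pos: [0.6071, 0.1205, 0.0942]
tool_rot: [[-0.981, -0.193, -0.0], [-0.193, 0.981, -0.0], [0.0, -0.0, -1.0]]
contact_force: [0.3, 0.1, -0.9]
grip_width: 0.0634
finger_force: 35.6
```

Request:
step_arm --pt "0 0.3 -2.5 0 0 0" --pt "0 0 -2 0 0 0" --pt "0 0 -1.4 0 0 0" --pt "0 0 -0.6 0 0 0" --pt "0 0 -0.3 0 0 0"

```text
clock: 17.92
tool_pos: [0.6065, 0.1233, 0.0251]
tool_rot: [[-0.981, -0.193, -0.002], [-0.193, 0.981, -0.0], [0.002, 0.0, -1.0]]
contact_force: [-0.2, -0.3, -0.4]
grip_width: 0.0634
finger_force: 35.7
```

Request:
step_arm --pt "0 0 0 0 0 0" --pt "0 0 0 0 0 0" --pt "0 0 0 0 0 0"

```text
clock: 18.17
tool_pos: [0.6079, 0.1244, 0.0273]
tool_rot: [[-0.981, -0.194, 0.002], [-0.194, 0.981, 0.0], [-0.002, -0.0, -1.0]]
contact_force: [0.6, -0.6, 0.1]
grip_width: 0.0634
finger_force: 35.7
```

Request:
step_arm --pt "0 0 0 0 0 0" --pt "0 0 0 0 0 0" --pt "0 0 0 0 0 0" --pt "0 0 1 0 0 0" --pt "0 0 4 0 0 0" --hand 1

```text
clock: 18.58
tool_pos: [0.6024, 0.1245, 0.0717]
tool_rot: [[-0.981, -0.194, -0.013], [-0.194, 0.981, -0.0], [0.013, 0.002, -1.0]]
contact_force: [-0.5, -0.3, -0.2]
grip_width: 0.0857
finger_force: 0.0
```

Request:
step_arm --pt "0 0 4 0 0 0" --pt "0 -2 2 0 0 -3" --pt "-1 -3.5 0 0 0 -3" --pt "-1 -3.8 0 0 0 -3" --pt "-1 -3.8 0 0 0 -3"

```text
clock: 19.0
tool_pos: [0.5771, -0.007, 0.1382]
tool_rot: [[-1.0, 0.014, 0.003], [0.014, 1.0, -0.001], [-0.003, -0.001, -1.0]]
contact_force: [-0.1, -0.3, -0.5]
grip_width: 0.0849
finger_force: 0.0
```

Run:
```python
from h import *
boxes();s=robot.read_state();print(s["tool_pos"],s["tool_rot"][:,1])
```

```text
brown [ 458.1 -171.1   66.6   54.1   86.3] [291. 207.]
brown [ 481.6 -338.1   68.2   55.6   61.3] [351. 200.]
brown [ 549.8 -255.3   58.9   56.5  -88.5] [321. 175.]
brown [673.  142.4  63.   56.4   2.6] [180. 126.]
brown [835.1 -77.5  92.3  18.  -30.5] [260.  75.]
brown [989.2 -21.4 824.4  32.5  90. ] [237.  22.]
[ 0.57516024 -0.01410252  0.13758536] [ 0.02048595  0.9997793  -0.00465507]
```

Request:
step_arm --pt "-1 -3.7 0 0 0 -3" --pt "-1 -3.7 0 0 0 -3" --pt "-1 -3.7 0 0 0 -3" --pt "-1 -3.7 0 0 0 -3" --pt "-1 -3.7 0 0 0 -3"

```text
clock: 19.47
tool_pos: [0.5265, -0.1927, 0.1372]
tool_rot: [[-0.962, 0.274, 0.001], [0.274, 0.962, -0.0], [-0.001, -0.0, -1.0]]
contact_force: [1.4, -0.7, -0.2]
grip_width: 0.0855
finger_force: 0.0
```

Request:
step_arm --pt "-1 -3.7 0 0 0 -3" --pt "-1 -3.7 0 0 0 -3" --pt "-1 -3.7 0 0 0 -3" --pt "-1.5 -3.6 -1 0 0 -4" --pt "0 0 -3 0 0 0"

```text
clock: 19.88
tool_pos: [0.4837, -0.349, 0.101]
tool_rot: [[-0.873, 0.488, 0.01], [0.488, 0.873, -0.014], [-0.016, -0.007, -1.0]]
contact_force: [1.5, -0.1, -0.6]
grip_width: 0.0854
finger_force: 0.0
```

Request:
step_arm --pt "0 0 0 0 0 0" --pt "0 0 0 0 0 0" --pt "0 0 0 0 0 0" --pt "0 0 0 0 0 0"

```text
clock: 20.22
tool_pos: [0.4831, -0.3375, 0.0978]
tool_rot: [[-0.877, 0.48, 0.001], [0.48, 0.877, -0.001], [-0.002, -0.0, -1.0]]
contact_force: [0.1, 0.2, -0.1]
grip_width: 0.0857
finger_force: 0.0
```

Run:
```python
from h import *
near()
```

```text
tcp [ 0.4831 -0.3375  0.0978] tool_y 61.3
[114. 366.] c 579.3 -574.8  size 133.3 32.6 ang 113.2
[175. 303.] c 523.4 -441.7  size 35.9 14.3 ang 127.5
[374. 218.] c 532.7 -263.6  size 61.9 49.1 ang 31.1
[254. 202.] c 476.0 -338.2  size 64.2 58.5 ang 60.4
[426.  76.] c 454.5 -181.8  size 82.5 50.9 ang 84.9
[292.  28.] c 385.2 -257.2  size 88.7 43.8 ang 64.3
```

Request:
step_arm --pt "-0.2 -0.4 -3 0 0 -0.5" --pt "0 0 -2.5 0 0 0" --pt "0 0 -1.6 0 0 0" --pt "0 0 -0.8 0 0 0" --pt "0 0 -0.3 0 0 0"

```text
clock: 20.68
tool_pos: [0.4802, -0.3413, 0.0138]
tool_rot: [[-0.873, 0.488, -0.001], [0.488, 0.873, 0.001], [0.001, 0.0, -1.0]]
contact_force: [-1.0, -0.0, -0.0]
grip_width: 0.0853
finger_force: 0.0
```

Request:
step_arm --pt "0 0 0 0 0 0" --pt "0 0 0 0 0 0" --pt "0 0 0 0 0 0" --pt "0 0 0 0 0 0" --pt "0 0 0 0 0 0" --hand -1

```text
clock: 21.1
tool_pos: [0.4808, -0.3429, 0.0156]
tool_rot: [[-0.872, 0.489, 0.002], [0.489, 0.872, -0.002], [-0.002, -0.001, -1.0]]
contact_force: [0.1, 0.8, 4.9]
grip_width: 0.0634
finger_force: 35.3
```

Request:
step_arm --pt "0 0 0 0 0 0" --pt "0 0 2 0 0 0" --pt "0 0 3 0 0 0" --pt "0 0 3 0 0 0" --pt "0 0 0 0 0 0"

```text
clock: 21.52
tool_pos: [0.4825, -0.345, 0.0995]
tool_rot: [[-0.872, 0.489, 0.007], [0.489, 0.872, -0.008], [-0.01, -0.003, -1.0]]
contact_force: [0.2, -0.5, -0.8]
grip_width: 0.0636
finger_force: 34.7
```

Request:
step_arm --pt "0.4 3.5 0 0 0 3" --pt "0.4 3.5 0 0 0 3" --pt "0.4 3.5 0 0 0 3" --pt "0.4 3.5 0 0 0 3" --pt "0.4 3.5 0 0 0 3"

```text
clock: 21.93
tool_pos: [0.4994, -0.1658, 0.094]
tool_rot: [[-0.97, 0.245, -0.001], [0.245, 0.97, 0.0], [0.001, 0.0, -1.0]]
contact_force: [0.9, -0.0, -1.0]
grip_width: 0.0633
finger_force: 34.6
```

Request:
step_arm --pt "0.4 3.5 0 0 0 3" --pt "0.4 3.5 0 0 0 3" --pt "0.4 3.5 0 0 0 3" --pt "0.4 3.5 0 0 0 3" --pt "0.4 3.5 0 0 0 3"

```text
clock: 22.35
tool_pos: [0.5195, 0.0093, 0.0939]
tool_rot: [[-1.0, -0.015, -0.001], [-0.015, 1.0, 0.0], [0.001, 0.0, -1.0]]
contact_force: [-0.3, -0.1, -1.3]
grip_width: 0.0635
finger_force: 34.6
```

Request:
step_arm --pt "0.6 3.5 0 0 0 3" --pt "0.6 3.5 0 0 0 3" --pt "0.6 3.1 0 0 0 4" --pt "0 0 0 0 0 0" --pt "0 0 0 0 0 0"

```text
clock: 22.77
tool_pos: [0.5376, 0.1103, 0.0939]
tool_rot: [[-0.982, -0.189, -0.0], [-0.189, 0.982, -0.0], [0.001, -0.0, -1.0]]
contact_force: [-0.5, -0.4, -0.2]
grip_width: 0.0638
finger_force: 34.6
```

Request:
step_arm --pt "0 0 0 0 0 0" --pt "0 0 0 0 0 0" --pt "0 0 0 0 0 0"

```text
clock: 23.02
tool_pos: [0.5377, 0.1073, 0.0941]
tool_rot: [[-0.983, -0.184, -0.001], [-0.184, 0.983, -0.0], [0.001, -0.0, -1.0]]
contact_force: [0.2, 0.0, -0.9]
grip_width: 0.0637
finger_force: 34.6
```

Request:
step_arm --pt "0.1 0.2 -2.5 0 0 0.5" --pt "0 0 -2 0 0 0" --pt "0 0 -1.4 0 0 0" --pt "0 0 -0.6 0 0 0" --pt "0 0 -0.4 0 0 0"

```text
clock: 23.43
tool_pos: [0.5385, 0.1096, 0.0244]
tool_rot: [[-0.981, -0.193, -0.002], [-0.193, 0.981, -0.0], [0.002, 0.0, -1.0]]
contact_force: [-0.7, -0.5, -0.6]
grip_width: 0.0638
finger_force: 34.7
```

Request:
step_arm --pt "0 0 0 0 0 0" --pt "0 0 0 0 0 0" --pt "0 0 0 0 0 0"

```text
clock: 23.68
tool_pos: [0.5397, 0.1105, 0.0262]
tool_rot: [[-0.981, -0.194, 0.002], [-0.194, 0.981, -0.0], [-0.002, -0.0, -1.0]]
contact_force: [0.1, -0.1, -1.4]
grip_width: 0.0634
finger_force: 34.6
```

Request:
step_arm --pt "0 0 0 0 0 0" --pt "0 0 0 0 0 0" --pt "0 0 0 0 0 0" --pt "0 0 1 0 0 0" --pt "0 0 4 0 0 0" --hand 1

```text
clock: 24.1
tool_pos: [0.535, 0.1106, 0.0716]
tool_rot: [[-0.981, -0.194, -0.012], [-0.194, 0.981, -0.0], [0.012, 0.002, -1.0]]
contact_force: [0.7, 0.4, -0.1]
grip_width: 0.0856
finger_force: 0.0
```

Request:
step_arm --pt "0 0 4 0 0 0" --pt "0 -2 2 0 0 -2" --pt "-1 -3.5 0 0 0 -2" --pt "-1 -3.8 0 0 0 -2" --pt "-1 -3.8 0 0 0 -2"

```text
clock: 24.52
tool_pos: [0.509, -0.0211, 0.137]
tool_rot: [[-0.998, -0.057, 0.003], [-0.057, 0.998, -0.001], [-0.003, -0.001, -1.0]]
contact_force: [0.3, -0.5, -0.4]
grip_width: 0.0856
finger_force: 0.0
```

Request:
step_arm --pt "-1.2 -3.5 0 0 0 -2" --pt "-1.2 -3.5 0 0 0 -2" --pt "-1.2 -3.5 0 0 0 -2" --pt "-1.2 -3.5 -2 0 0 -2" --pt "-0.2 0 -2 0 0 0"

```text
clock: 24.93
tool_pos: [0.4603, -0.1669, 0.0972]
tool_rot: [[-0.996, 0.09, 0.007], [0.09, 0.996, -0.006], [-0.007, -0.005, -1.0]]
contact_force: [0.0, -0.1, -0.0]
grip_width: 0.0853
finger_force: 0.0
```

Request:
step_arm --pt "0 0 0 0 0 0" --pt "0 0 0 0 0 0" --pt "0 0 0 0 0 0" --pt "0 0 0 0 0 0"

```text
clock: 25.27
tool_pos: [0.46, -0.1592, 0.0966]
tool_rot: [[-0.997, 0.081, 0.002], [0.081, 0.997, -0.001], [-0.002, -0.001, -1.0]]
contact_force: [0.3, -0.3, -0.2]
grip_width: 0.0856
finger_force: 0.0
```

Run:
```python
from h import *
near()
```

```text
tcp [ 0.46   -0.1592  0.0966] tool_y 85.3
[182. 295.] c 532.3 -230.0  size 59.0 22.8 ang 152.8
[ 11. 277.] c 522.6 -445.9  size 95.1 32.6 ang 117.6
[496. 284.] c 607.5 98.1  size 249.1 62.8 ang 25.3
[242. 199.] c 451.0 -171.8  size 64.2 58.7 ang 85.0
[189.  85.] c 373.0 -203.2  size 105.6 51.6 ang 139.7
```

Request:
step_arm --pt "-0.3 -1.3 -2 0 0 0" --pt "0 0 -3 0 0 0" --pt "0 0 -2 0 0 0" --pt "0 0 -0.8 0 0 0" --pt "0 0 -0.3 0 0 0"

```text
clock: 25.73
tool_pos: [0.456, -0.172, 0.0138]
tool_rot: [[-0.997, 0.082, -0.001], [0.082, 0.997, 0.001], [0.002, 0.001, -1.0]]
contact_force: [0.1, 0.0, -0.4]
grip_width: 0.0855
finger_force: 0.0
```

Request:
step_arm --pt "0 0 0 0 0 0" --pt "0 0 0 0 0 0" --pt "0 0 0 0 0 0" --pt "0 0 0 0 0 0" --pt "0 0 0 0 0 0" --hand -1

```text
clock: 26.15
tool_pos: [0.4568, -0.1732, 0.0155]
tool_rot: [[-0.997, 0.083, 0.002], [0.083, 0.997, -0.001], [-0.002, -0.001, -1.0]]
contact_force: [0.7, 1.3, 5.2]
grip_width: 0.0636
finger_force: 34.6
```

Request:
step_arm --pt "0 0 0 0 0 0" --pt "0 0 2 0 0 0" --pt "0 0 3 0 0 0" --pt "0 0 3 0 0 0" --pt "0 0 0 0 0 0"

```text
clock: 26.57
tool_pos: [0.4586, -0.1746, 0.0988]
tool_rot: [[-0.997, 0.083, 0.008], [0.083, 0.997, -0.005], [-0.008, -0.005, -1.0]]
contact_force: [-0.3, -0.4, -0.4]
grip_width: 0.0634
finger_force: 34.1
```

Request:
step_arm --pt "0.1 3.4 0 0 0 2" --pt "0.1 3.4 0 0 0 2" --pt "0.1 3.4 0 0 0 2" --pt "0.2 3.4 0 0 0 2" --pt "0.2 3.4 0 0 0 2"

```text
clock: 26.98
tool_pos: [0.4625, -0.0016, 0.0942]
tool_rot: [[-0.996, -0.092, -0.001], [-0.092, 0.996, 0.0], [0.001, 0.0, -1.0]]
contact_force: [0.5, -0.3, -1.6]
grip_width: 0.0638
finger_force: 34.0
```

Request:
step_arm --pt "0.2 3.4 0 0 0 2" --pt "0.2 3.4 0 0 0 2" --pt "0.3 3 0 0 0 2" --pt "0 0 0 0 0 0" --pt "0 0 0 0 0 0"

```text
clock: 27.4
tool_pos: [0.4696, 0.0965, 0.0941]
tool_rot: [[-0.98, -0.198, -0.0], [-0.198, 0.98, -0.0], [0.0, -0.0, -1.0]]
contact_force: [-0.6, -0.4, -0.2]
grip_width: 0.0638
finger_force: 34.0
```

Request:
step_arm --pt "0 0 0 0 0 0" --pt "0 0 0 0 0 0" --pt "0 0 0 0 0 0"

```text
clock: 27.65
tool_pos: [0.47, 0.0938, 0.0944]
tool_rot: [[-0.981, -0.192, -0.0], [-0.192, 0.981, -0.0], [0.0, -0.0, -1.0]]
contact_force: [0.7, -0.3, 0.1]
grip_width: 0.0633
finger_force: 34.0
```

After placing, I'll look from above with the arm clear of the tray.

Request:
step_arm --pt "0 0.2 -2.5 0 0 0" --pt "0 0 -2 0 0 0" --pt "0 0 -1.4 0 0 0" --pt "0 0 -0.6 0 0 0" --pt "0 0 -0.4 0 0 0"

```text
clock: 28.07
tool_pos: [0.4698, 0.0961, 0.0247]
tool_rot: [[-0.981, -0.193, -0.002], [-0.193, 0.981, 0.0], [0.002, 0.0, -1.0]]
contact_force: [-0.1, 0.3, -0.9]
grip_width: 0.0633
finger_force: 34.1
```

Request:
step_arm --pt "0 0 0 0 0 0" --pt "0 0 0 0 0 0" --pt "0 0 0 0 0 0"

```text
clock: 28.32
tool_pos: [0.4707, 0.0968, 0.0262]
tool_rot: [[-0.981, -0.194, 0.002], [-0.194, 0.981, -0.0], [-0.002, -0.0, -1.0]]
contact_force: [-1.0, 0.1, -0.7]
grip_width: 0.0635
finger_force: 34.1
```

Request:
step_arm --pt "0 0 0 0 0 0" --pt "0 0 0 0 0 0" --pt "0 0 0 0 0 0" --pt "0 0 1 0 0 0" --pt "0 0 4 0 0 0" --hand 1

```text
clock: 28.73
tool_pos: [0.4667, 0.097, 0.0722]
tool_rot: [[-0.981, -0.194, -0.011], [-0.194, 0.981, 0.0], [0.011, 0.003, -1.0]]
contact_force: [1.2, 0.1, 0.1]
grip_width: 0.0855
finger_force: 0.0
```

Request:
step_arm --pt "0 0 4 0 0 0" --pt "1 -2 2 0 0 0" --pt "3 -2.5 0 0 0 0" --pt "3 -2.5 0 0 0 0" --pt "3 -2.5 0 0 0 0"

```text
clock: 29.15
tool_pos: [0.5712, 0.0013, 0.1377]
tool_rot: [[-0.981, -0.195, 0.002], [-0.195, 0.981, -0.0], [-0.002, -0.001, -1.0]]
contact_force: [0.9, -0.0, -0.2]
grip_width: 0.0856
finger_force: 0.0
```

Request:
step_arm --pt "3 -2.5 0 0 0 0" --pt "0 0 3 0 0 0" --pt "0 0 3 0 0 0" --pt "0 0 0 0 0 0" --pt "0 0 0 0 0 0"

```text
clock: 29.57
tool_pos: [0.6011, -0.0233, 0.1979]
tool_rot: [[-0.981, -0.194, 0.004], [-0.194, 0.981, -0.001], [-0.004, -0.002, -1.0]]
contact_force: [-0.1, -0.4, 0.5]
grip_width: 0.0857
finger_force: 0.0
```

Request:
step_arm --pt "0 0 0 0 0 0" --pt "0 0 0 0 0 0"

```text
clock: 29.73
tool_pos: [0.5988, -0.0225, 0.195]
tool_rot: [[-0.981, -0.195, -0.002], [-0.195, 0.981, 0.0], [0.002, 0.001, -1.0]]
contact_force: [-1.1, -0.8, -0.5]
grip_width: 0.0853
finger_force: 0.0
```

Run:
```python
from h import *
w=near();b=eyes.read_camera("scene");t=boxes()
x=cv2.resize(w[:,:,::-1],(400,300));y=cv2.resize(b[:,:,::-1],(400,300))
cv2.imwrite("pics/w4.png",np.hstack([x,y]))
```

```text
tcp [ 0.5988 -0.0225  0.195 ] tool_y 101.2
[195. 318.] c 803.0 -69.5  size 62.3 18.0 ang 149.8
[382. 222.] c 638.3 126.1  size 129.3 81.7 ang 11.3
[388. 145.] c 538.8 106.2  size 81.7 53.7 ang 100.9
[78. 99.] c 549.5 -237.5  size 64.2 53.8 ang 92.9
[392.  81.] c 469.7 92.4  size 80.5 52.2 ang 102.0
brown [ 549.8 -254.    56.8   56.1    0.6] [321. 175.]
brown [672.9 145.2  63.   50.8   2.6] [179. 126.]
brown [834.6 -77.3  91.3  18.  -30.4] [260.  75.]
brown [989.6 -21.6 824.   32.4 -90. ] [243.  22.]
```

View pics/w4.png

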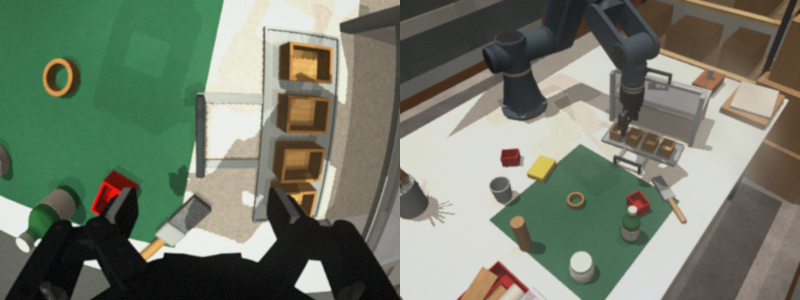

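All four boxes stand on the tray (column of boxes at about x=300 in the wrist half). Now gripping the tray handle and pushing it in.

Request:
step_arm --pt "0.2 -0.2 -3.5 0 0 0" --pt "0 0 -4 0 0 0" --pt "0 0 -4 0 0 0" --pt "0 0 -3.5 0 0 0" --pt "0 0 -1.8 0 0 0"

```text
clock: 30.3
tool_pos: [0.5988, -0.0242, 0.0228]
tool_rot: [[-0.981, -0.195, -0.008], [-0.195, 0.981, 0.002], [0.007, 0.003, -1.0]]
contact_force: [0.5, -0.2, 0.2]
grip_width: 0.0854
finger_force: 0.0
```

Request:
step_arm --pt "0 0 0 0 0 0" --pt "0 0 0 0 0 0"

```text
clock: 30.47
tool_pos: [0.6011, -0.0247, 0.0262]
tool_rot: [[-0.981, -0.195, -0.003], [-0.195, 0.981, 0.001], [0.003, 0.001, -1.0]]
contact_force: [0.1, -0.2, 0.1]
grip_width: 0.0853
finger_force: 0.0
```

Request:
step_arm --pt "0 0 0 0 0 0" --pt "0 0 0 0 0 0" --pt "0 0 0 0 0 0" --pt "0 0 0 0 0 0" --pt "0 0 0 0 0 0" --hand -1 --squeeze 60

```text
clock: 30.88
tool_pos: [0.6027, -0.0251, 0.0287]
tool_rot: [[-0.981, -0.195, 0.002], [-0.195, 0.981, -0.0], [-0.002, -0.001, -1.0]]
contact_force: [-0.3, -1.1, -0.2]
grip_width: 0.0257
finger_force: 0.0
```

Request:
step_arm --pt "0 0 0 0 0 0" --pt "0 0 0 0 0 0" --pt "0 0 0 0 0 0" --pt "0 0 0 0 0 0"

```text
clock: 31.22
tool_pos: [0.6023, -0.0245, 0.0284]
tool_rot: [[-0.981, -0.194, 0.001], [-0.194, 0.981, 0.001], [-0.001, 0.0, -1.0]]
contact_force: [-0.2, 2.6, 6.4]
grip_width: 0.0106
finger_force: 59.4
```

Request:
step_arm --pt "-0.06 0.3 0 0 0 0" --pt "-0.12 0.6 0 0 0 0" --pt "-0.2 0.9 0 0 0 0" --pt "-0.2 1 0 0 0 0" --pt "-0.2 1 0 0 0 0"

```text
clock: 31.63
tool_pos: [0.5952, 0.012, 0.0284]
tool_rot: [[-0.981, -0.194, 0.002], [-0.194, 0.981, -0.002], [-0.002, -0.002, -1.0]]
contact_force: [0.1, -4.1, 5.6]
grip_width: 0.0109
finger_force: 59.3
```

Request:
step_arm --pt "-0.2 1 0 0 0 0" --pt "-0.2 1 0 0 0 0" --pt "-0.2 1 0 0 0 0" --pt "-0.2 1 0 0 0 0" --pt "-0.2 1 0 0 0 0"

```text
clock: 32.05
tool_pos: [0.5853, 0.0625, 0.0284]
tool_rot: [[-0.981, -0.195, 0.003], [-0.195, 0.981, -0.002], [-0.002, -0.002, -1.0]]
contact_force: [0.3, -3.9, 4.3]
grip_width: 0.0104
finger_force: 59.3
```

Request:
step_arm --pt "-0.2 1 0 0 0 0" --pt "-0.2 1 0 0 0 0" --pt "-0.2 1 0 0 0 0" --pt "-0.2 1 0 0 0 0" --pt "-0.2 1 0 0 0 0"

```text
clock: 32.47
tool_pos: [0.5754, 0.1127, 0.0284]
tool_rot: [[-0.981, -0.195, 0.003], [-0.195, 0.981, -0.001], [-0.003, -0.002, -1.0]]
contact_force: [1.0, -4.9, 5.6]
grip_width: 0.011
finger_force: 59.3
```

Request:
step_arm --pt "-0.2 0.9 0 0 0 0" --pt "-0.1 0.7 0 0 0 0" --pt "-0.1 0.5 0 0 0 0" --pt "-0.1 0.4 0 0 0 0" --pt "0 0.3 0 0 0 0"

```text
clock: 32.88
tool_pos: [0.5715, 0.1329, 0.0284]
tool_rot: [[-0.979, -0.202, 0.003], [-0.202, 0.979, -0.014], [-0.0, -0.014, -1.0]]
contact_force: [1.3, -43.3, 6.8]
grip_width: 0.0109
finger_force: 60.1
```

Request:
step_arm --pt "0 0.2 0 0 0 0" --pt "0 0 0 0 0 0" --pt "0 0 0 0 0 0"

```text
clock: 33.13
tool_pos: [0.5715, 0.1328, 0.0284]
tool_rot: [[-0.98, -0.199, 0.002], [-0.199, 0.98, -0.014], [0.001, -0.014, -1.0]]
contact_force: [1.6, -39.4, 7.4]
grip_width: 0.0105
finger_force: 60.0
```

Request:
step_arm --pt "0.2 -1.2 0 0 0 0" --pt "0 0 0 0 0 0" --pt "0 0 0 0 0 0"

```text
clock: 33.38
tool_pos: [0.5721, 0.1296, 0.0284]
tool_rot: [[-0.981, -0.193, 0.001], [-0.193, 0.981, -0.001], [-0.001, -0.001, -1.0]]
contact_force: [-0.5, -2.8, 6.9]
grip_width: 0.0105
finger_force: 61.0
```

Request:
step_arm --pt "0 0 0 0 0 0" --pt "0 0 0 0 0 0" --pt "0 0 0 0 0 0" --pt "0 0 0 0 0 0" --pt "0 0 1 0 0 0" --hand 1

```text
clock: 33.8
tool_pos: [0.5695, 0.1314, 0.0359]
tool_rot: [[-0.981, -0.195, -0.005], [-0.195, 0.981, -0.0], [0.004, 0.001, -1.0]]
contact_force: [-0.2, -0.3, -0.1]
grip_width: 0.0708
finger_force: 0.0
```

Request:
step_arm --pt "0 0 3 0 0 0" --pt "0 0 4 0 0 0" --pt "0 -3 2 0 0 0" --pt "0 -2 3 0 0 0" --pt "0 0 4 0 0 0"

```text
clock: 34.22
tool_pos: [0.5696, 0.0781, 0.1975]
tool_rot: [[-0.981, -0.192, -0.005], [-0.192, 0.981, -0.001], [0.005, -0.0, -1.0]]
contact_force: [0.9, 0.7, -0.9]
grip_width: 0.0851
finger_force: 0.0
```

Request:
step_arm --pt "0 0 4 0 0 0" --pt "0 0 4 0 0 0" --pt "0 0 4 0 0 0" --pt "0 0 2 0 0 0" --pt "0 0 0 0 0 0"

```text
clock: 34.63
tool_pos: [0.5739, 0.0813, 0.3446]
tool_rot: [[-0.981, -0.195, 0.013], [-0.195, 0.981, -0.001], [-0.013, -0.003, -1.0]]
contact_force: [0.5, 0.1, 0.6]
grip_width: 0.0855
finger_force: 0.0
```

Request:
step_arm --pt "0 0 0 0 0 0" --pt "0 0 0 0 0 0" --pt "0 0 0 0 0 0"

```text
clock: 34.88
tool_pos: [0.5699, 0.0812, 0.3355]
tool_rot: [[-0.981, -0.195, -0.004], [-0.195, 0.981, 0.0], [0.004, 0.001, -1.0]]
contact_force: [-0.5, 0.4, 0.8]
grip_width: 0.0854
finger_force: 0.0
```

Run:
```python
from h import *
w=near();b=eyes.read_camera("scene")
x=cv2.resize(w[:,:,::-1],(400,300));y=cv2.resize(b[60:210,240:440,::-1],(400,300))
cv2.imwrite("pics/w5.png",np.hstack([x,y]))
```

```text
tcp [0.5699 0.0812 0.3355] tool_y 101.2
[497. 310.] c 850.4 799.7  size 592.5 135.6 ang 54.0
[495. 221.] c 597.5 605.7  size 140.1 104.4 ang 90.4
[ 71. 107.] c 548.5 -241.2  size 57.1 56.8 ang 85.8
```

View pics/w5.png

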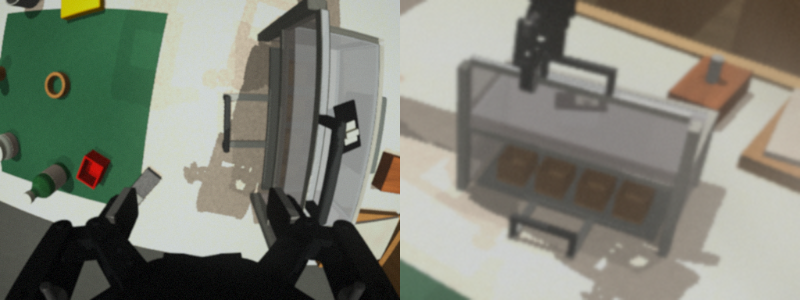

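All four boxes stand inside the cabinet. Backing off may have drawn the tray out a few millimetres, so I'll nudge the handle in with closed fingers.

Request:
step_arm --pt "0 0 -4 0 0 0" --pt "0 0 -4 0 0 0" --pt "0 0 -4 0 0 0" --pt "0 0 -4 0 0 0" --pt "0 0 -4 0 0 0" --hand -1

```text
clock: 35.4
tool_pos: [0.5705, 0.0811, 0.1349]
tool_rot: [[-0.981, -0.194, -0.001], [-0.194, 0.981, 0.0], [0.001, 0.0, -1.0]]
contact_force: [0.2, 0.4, -0.6]
grip_width: 0.0257
finger_force: 0.0
```

Request:
step_arm --pt "0 0 -4 0 0 0" --pt "0 0 -4 0 0 0" --pt "0 0 -2 0 0 0" --pt "0 0 0 0 0 0" --pt "0 0 0 0 0 0"

```text
clock: 35.82
tool_pos: [0.5699, 0.0811, 0.0357]
tool_rot: [[-0.981, -0.195, -0.004], [-0.195, 0.981, 0.0], [0.004, 0.001, -1.0]]
contact_force: [0.6, -0.4, 0.0]
grip_width: -0.0
finger_force: 0.0
```

Request:
step_arm --pt "-0.2 1 0 0 0 0" --pt "-0.2 1 0 0 0 0" --pt "-0.1 0.6 0 0 0 0" --pt "-0.1 0.3 0 0 0 0" --pt "0 0 0 0 0 0"

```text
clock: 36.23
tool_pos: [0.566, 0.1112, 0.0389]
tool_rot: [[-0.981, -0.196, 0.003], [-0.196, 0.981, -0.0], [-0.003, -0.001, -1.0]]
contact_force: [0.2, -0.6, -0.2]
grip_width: -0.0
finger_force: 0.0
```

Request:
step_arm --pt "-0.1 0.3 0 0 0 0" --pt "0 0.2 0 0 0 0" --pt "0 0 0 0 0 0"

```text
clock: 36.48
tool_pos: [0.5658, 0.112, 0.0387]
tool_rot: [[-0.98, -0.197, 0.003], [-0.197, 0.98, -0.005], [-0.002, -0.006, -1.0]]
contact_force: [0.4, -13.0, 5.7]
grip_width: -0.0001
finger_force: 6.1
```

The tray held still against 13 N, so it is fully in. Next: rise and push the sash down by its handle bar with closed fingertips.

Request:
step_arm --pt "0.2 -2 0 0 0 0" --pt "0.2 -1.5 0 0 0 0" --pt "0 0 4 0 0 0" --pt "0 0 4 0 0 0" --pt "0 0 4 0 0 0"

```text
clock: 36.9
tool_pos: [0.5672, 0.0797, 0.1577]
tool_rot: [[-0.981, -0.193, -0.004], [-0.193, 0.981, 0.001], [0.004, 0.001, -1.0]]
contact_force: [1.3, -0.4, 0.8]
grip_width: -0.0002
finger_force: 0.0
```

Request:
step_arm --pt "0 0 4 0 0 0" --pt "0 0 4 0 0 0" --pt "0 0 4 0 0 0" --pt "0 0 4 0 0 0" --pt "0 0 3 0 0 0"

```text
clock: 37.32
tool_pos: [0.5684, 0.0803, 0.3517]
tool_rot: [[-0.981, -0.194, 0.004], [-0.194, 0.981, 0.0], [-0.004, -0.001, -1.0]]
contact_force: [0.5, 0.4, 0.0]
grip_width: -0.0005
finger_force: 0.0
```

Request:
step_arm --pt "-0.2 3 1 0 0 0" --pt "-0.2 3 0 0 0 0" --pt "-0.2 3 0 0 0 0" --pt "-0.3 3 0 0 0 0" --pt "0 0 0 0 0 0"

```text
clock: 37.73
tool_pos: [0.5576, 0.205, 0.3577]
tool_rot: [[-0.98, -0.199, -0.001], [-0.199, 0.98, 0.004], [0.0, 0.004, -1.0]]
contact_force: [-0.5, 0.3, 0.3]
grip_width: 0.0003
finger_force: 0.0
```

Request:
step_arm --pt "0 0 0 0 0 0" --pt "0 0 0 0 0 0" --pt "0 0 0 0 0 0"

```text
clock: 37.98
tool_pos: [0.5592, 0.1991, 0.3574]
tool_rot: [[-0.981, -0.194, -0.0], [-0.194, 0.981, -0.0], [0.001, -0.0, -1.0]]
contact_force: [0.1, -0.1, 0.5]
grip_width: -0.0001
finger_force: 0.0
```

Request:
step_arm --pt "0 0.7 -2 0 0 0" --pt "0 0 -2 0 0 0" --pt "0 0 -1 0 0 0" --pt "0 0 -1 0 0 0" --pt "0 0 -1 0 0 0"

```text
clock: 38.4
tool_pos: [0.5589, 0.2058, 0.2877]
tool_rot: [[-0.981, -0.193, -0.001], [-0.193, 0.981, -0.001], [0.002, -0.001, -1.0]]
contact_force: [-3.2, -2.2, 6.2]
grip_width: 0.0002
finger_force: 2.9
```

Request:
step_arm --pt "0 0 -1 0 0 0" --pt "0 0 -1 0 0 0" --pt "0 0 -1 0 0 0" --pt "0 0 -1 0 0 0" --pt "0 0 -1 0 0 0"

```text
clock: 38.82
tool_pos: [0.5589, 0.2058, 0.2382]
tool_rot: [[-0.981, -0.194, -0.001], [-0.194, 0.981, -0.001], [0.001, -0.001, -1.0]]
contact_force: [-4.1, -2.5, 5.6]
grip_width: -0.0002
finger_force: 2.9
```

Request:
step_arm --pt "0 0 -1 0 0 0" --pt "0 0 -1 0 0 0" --pt "0 0 -1 0 0 0" --pt "0 0 -1 0 0 0" --pt "0 0 -0.5 0 0 0"

```text
clock: 39.23
tool_pos: [0.5589, 0.2058, 0.1923]
tool_rot: [[-0.981, -0.194, -0.001], [-0.194, 0.981, -0.001], [0.002, -0.001, -1.0]]
contact_force: [-2.7, -2.9, 4.9]
grip_width: 0.0001
finger_force: 2.4
```

Request:
step_arm --pt "0 0 -0.3 0 0 0" --pt "0 0 0 0 0 0"

```text
clock: 39.4
tool_pos: [0.5599, 0.2066, 0.1901]
tool_rot: [[-0.981, -0.194, 0.001], [-0.194, 0.981, 0.0], [-0.001, -0.0, -1.0]]
contact_force: [0.5, 0.3, 1.1]
grip_width: -0.0
finger_force: 0.2
```

Request:
step_arm --pt "0 0 -0.3 0 0 0" --pt "0 0 -0.3 0 0 0" --pt "0 0 0 0 0 0" --pt "0 0 0 0 0 0"

```text
clock: 39.73
tool_pos: [0.5601, 0.2067, 0.1899]
tool_rot: [[-0.981, -0.195, 0.004], [-0.195, 0.981, -0.0], [-0.004, -0.001, -1.0]]
contact_force: [-9.6, -3.4, 31.1]
grip_width: -0.0003
finger_force: 15.6
```

The sash is at its lower stop (31 N held, bar top at 190 mm). Next I'll locate the ridge precisely from the earlier wrist crop.

Run:
```python
from h import *
c={'K': np.array([[297.31863964,0,258.78972942],[0,297.3,189.56988384],[0,0,1]]), 'R': np.array([[-1.97700215e-01,  9.80262515e-01,  1.64213715e-04],
       [ 9.36908843e-01,  1.88907335e-01,  2.94135747e-01],
       [ 2.88299226e-01,  5.83045539e-02, -9.55763640e-01]]), 't': np.array([-0.08968145, -0.61780617,  0.27269517])}
f=lambda P,z: wray([(320+(u+.5)/5-.5,100+(v+.5)/5-.5) for u,v in P],z,c)[:,:2].round(4)
P=f([(105,128),(290,66),(375,432),(205,495)],.156);print("plate",P.mean(0));a=(P[2]+P[3]-P[0]-P[1])/2;print(np.hypot(*a),np.degrees(np.arctan2(a[1],a[0])))
R=f([(210,342),(332,300),(340,352),(218,385)],.166);print("ridge",R.mean(0),R)
u=a/np.hypot(*a);print("ridge along",(R-P.mean(0))@u)
print("white ends",(f([(180,272),(310,230),(345,390),(222,434)],.158)-P.mean(0))@u)
```

```text
plate [0.51185  0.310575]
0.08117913832999213 31.115060129644664
ridge [0.521175 0.31535 ] [[0.5237 0.3011]
 [0.5096 0.3249]
 [0.5195 0.33  ]
 [0.5319 0.3054]]
ridge along [0.00524887 0.00547627 0.01658744 0.01449121]
white ends [-0.0080944  -0.00757006  0.02811817  0.0279895 ]
```

Request:
step_arm --pt "0 0 3 0 0 0" --pt "0 0 3 0 0 0" --pt "-0.3 3 1 0 0 5" --pt "-0.3 3 0 0 0 5" --pt "-0.4 3 0 0 0 5"

```text
clock: 40.15
tool_pos: [0.5511, 0.2981, 0.2555]
tool_rot: [[-0.896, -0.444, 0.005], [-0.444, 0.896, 0.002], [-0.006, -0.0, -1.0]]
contact_force: [0.9, -0.1, -0.4]
grip_width: 0.0
finger_force: 0.0
```

Request:
step_arm --pt "-0.4 3 0 0 0 5" --pt "0 0.4 -1 0 0 0" --pt "0 0 -3 0 0 0" --pt "0 0 0 0 0 0" --pt "0 0 0 0 0 0"

```text
clock: 40.57
tool_pos: [0.5442, 0.3303, 0.2116]
tool_rot: [[-0.856, -0.518, -0.004], [-0.518, 0.856, -0.002], [0.005, 0.001, -1.0]]
contact_force: [-0.1, 0.3, -0.1]
grip_width: -0.0004
finger_force: 0.0
```

Request:
step_arm --pt "0 0 0 0 0 0" --pt "0 0 0 0 0 0" --pt "0 0 0 0 0 0"

```text
clock: 40.82
tool_pos: [0.5464, 0.3308, 0.215]
tool_rot: [[-0.856, -0.517, 0.003], [-0.517, 0.856, 0.001], [-0.003, -0.0, -1.0]]
contact_force: [0.2, -0.2, -0.0]
grip_width: 0.0002
finger_force: 0.0
```

Run:
```python
from h import *
s=robot.read_state();print(s["tool_pos"],s["tool_rot"][:,0]);c=eyes.calibration("wrist");w=eyes.read_camera("wrist")
cv2.imwrite("pics/w6.png",w[:,:,::-1]); t=eyes.read_camera("scene")
```

```text
[0.54642611 0.33077204 0.21497368] [-0.85577958 -0.51733319 -0.00277136]
```

View pics/w6.png

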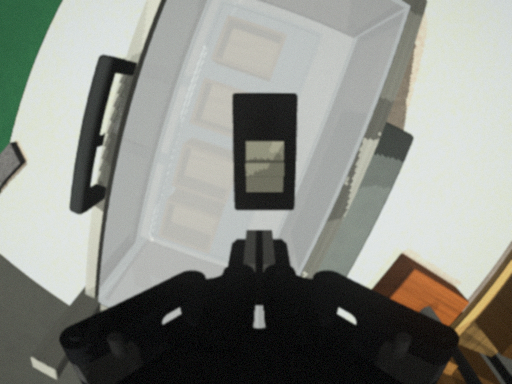

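The switch plate is upright in view at (265,150) with the white slider toward the fingers, so I'll drop behind it and push.

Request:
step_arm --pt "-0.2 0.3 -2 0 0 0" --pt "0 0 -2 0 0 0" --pt "0 0 -1 0 0 0" --pt "0 0 -0.3 0 0 0" --pt "0 0 0 0 0 0"

```text
clock: 41.33
tool_pos: [0.543, 0.3337, 0.1599]
tool_rot: [[-0.855, -0.518, -0.001], [-0.518, 0.855, -0.001], [0.002, 0.0, -1.0]]
contact_force: [-0.6, 0.3, 0.5]
grip_width: -0.0
finger_force: 0.0
```

Request:
step_arm --pt "0 0 0 0 0 0" --pt "0 0 0 0 0 0" --pt "0 0 0 0 0 0"

```text
clock: 41.58
tool_pos: [0.5441, 0.3343, 0.1617]
tool_rot: [[-0.855, -0.518, 0.002], [-0.518, 0.855, 0.001], [-0.002, -0.0, -1.0]]
contact_force: [0.3, 0.2, -0.1]
grip_width: 0.0001
finger_force: 0.0
```

Request:
step_arm --pt "-0.4 -0.25 0 0 0 0" --pt "-0.4 -0.25 0 0 0 0" --pt "-0.4 -0.25 0 0 0 0" --pt "0 0 0 0 0 0"

```text
clock: 41.92
tool_pos: [0.5306, 0.3262, 0.1609]
tool_rot: [[-0.855, -0.518, 0.0], [-0.518, 0.855, 0.0], [-0.0, -0.0, -1.0]]
contact_force: [0.6, 0.0, 0.5]
grip_width: -0.0002
finger_force: 0.1
```

Request:
step_arm --pt "-0.35 -0.2 0 0 0 0" --pt "-0.35 -0.2 0 0 0 0" --pt "0 0 0 0 0 0"

```text
clock: 42.17
tool_pos: [0.5232, 0.322, 0.1605]
tool_rot: [[-0.855, -0.518, -0.001], [-0.518, 0.855, -0.001], [0.002, 0.0, -1.0]]
contact_force: [-0.2, 0.5, 0.1]
grip_width: 0.0001
finger_force: 0.1
```

Request:
step_arm --pt "-0.35 -0.2 0 0 0 0" --pt "-0.35 -0.2 0 0 0 0" --pt "0 0 0 0 0 0"

```text
clock: 42.42
tool_pos: [0.5168, 0.3183, 0.1605]
tool_rot: [[-0.855, -0.518, 0.0], [-0.518, 0.855, -0.0], [-0.0, -0.0, -1.0]]
contact_force: [1.9, 0.7, 0.6]
grip_width: -0.0001
finger_force: 0.5
```

Now backing off and looking.

Request:
step_arm --pt "0.8 0.5 0 0 0 0" --pt "0.8 0.5 1 0 0 0" --pt "1 0.5 3 0 0 0" --pt "0 0 2 0 0 0" --pt "0 0 0 0 0 0"

```text
clock: 42.83
tool_pos: [0.5469, 0.3352, 0.2252]
tool_rot: [[-0.855, -0.518, 0.009], [-0.518, 0.855, 0.003], [-0.009, -0.002, -1.0]]
contact_force: [0.9, -0.1, 0.8]
grip_width: 0.0
finger_force: 0.0
```

Request:
step_arm --pt "0 0 0 0 0 0" --pt "0 0 0 0 0 0" --pt "0 0 0 0 0 0"

```text
clock: 43.08
tool_pos: [0.5421, 0.3331, 0.2188]
tool_rot: [[-0.855, -0.518, -0.004], [-0.518, 0.855, -0.001], [0.004, 0.001, -1.0]]
contact_force: [-0.3, 0.6, -0.7]
grip_width: 0.0
finger_force: 0.0
```

Run:
```python
from h import *
c=eyes.calibration("wrist");w=eyes.read_camera("wrist")
cv2.imwrite("pics/w7.png",cv2.resize(w[50:300,150:400,::-1],(500,500)))
hsv=cv2.cvtColor(w,cv2.COLOR_RGB2HSV)
P=np.array([.51185,.310575]);u=np.array([.855,.518])
# white pixels on the plate in world coords
vv,uu=np.mgrid[60:240,200:330];px=np.c_[uu.ravel(),vv.ravel()]
X=wray(px,.162,c)[:,:2]-P;a=X@u;l=X@[-.518,.855]
V=w[vv.ravel(),uu.ravel()].min(1)
for lo in np.arange(-.042,.042,.004):
    k=(a>=lo)&(a<lo+.004)&(abs(l)<.008);print(round(lo*1000),int(V[k].mean()) if k.any() else None,end="; ")
```

```text
-42 72; -38 31; -34 30; -30 52; -26 124; -22 123; -18 114; -14 108; -10 122; -6 118; -2 122; 2 119; 6 72; 10 23; 14 23; 18 24; 22 24; 26 24; 30 25; 34 29; 38 167;
```

View pics/w7.png

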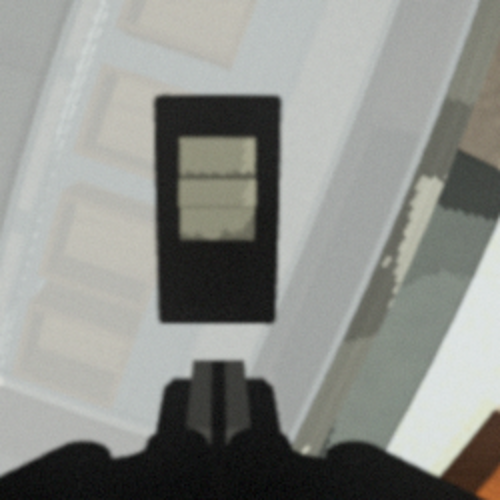

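The slider centre has gone from +10 to −10 mm, so the switch is on, and the boxes are visible inside. I'll move clear and hand in.

Request:
step_arm --pt "0 0 4 0 0 0" --pt "0 0 4 0 0 0" --pt "0 0 3 0 0 0" --pt "0 0 0 0 0 0" --pt "0 0 0 0 0 0"

```text
clock: 43.55
tool_pos: [0.5439, 0.3338, 0.332]
tool_rot: [[-0.855, -0.518, 0.003], [-0.518, 0.855, 0.001], [-0.003, -0.001, -1.0]]
contact_force: [0.4, -0.2, 1.2]
grip_width: 0.0
finger_force: 0.0
```

Run:
```python
from h import *
b=eyes.read_camera("scene")
cv2.imwrite("pics/s9.png",cv2.resize(b[:,:,::-1],(800,600)))
```

```text
(no output)
```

View pics/s9.png

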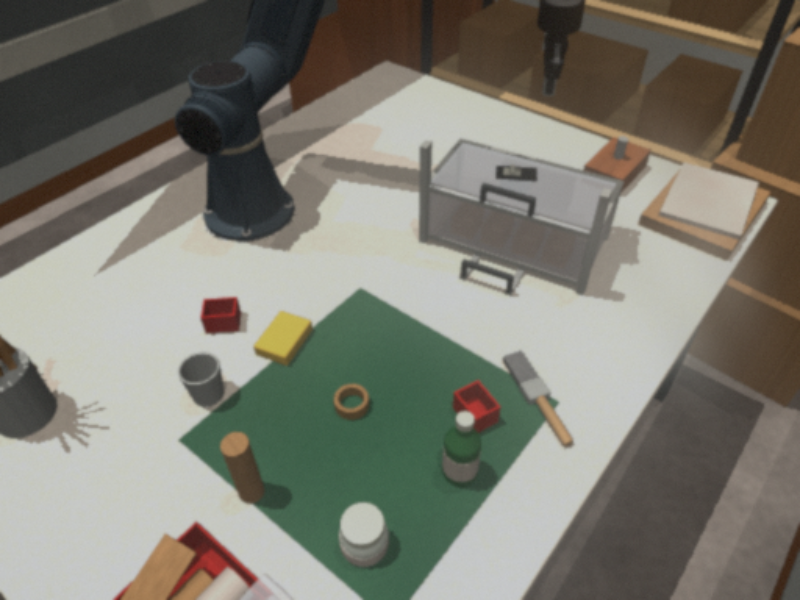

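The sash is down, the tray is in, the switch is on and the bystanders stand where they were.

```bash
python3 -c "
from station import job
print(job.hand_in())"
```

```text
the job is handed in; nothing more can be done
None
```

The job is handed in: all four card boxes are upright inside on the fully-in tray, the sash is fully down, and the fan switch is on. The other things on the bench look undisturbed in the final picture, and the run took about 44 s of the 210 s allowed.

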